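Snap a relay onto the furnace panel's rail

ROBOT

A 6-joint arm with a two-finger parallel gripper is mounted at the origin on the work surface. World frame = base frame: x ahead of the robot, y to its left, z up, the work surface at z = 0. Lengths are in m, angles in rad, forces in N, time in s.
With the tool pointing down it reaches from about 0.35 to 0.775 m from the base axis. Payload 5.5 kg.
Tool frame: the origin (TCP) lies midway between the tips of the shut fingers; the grasp point (between the pads) lies bot.tcp_to_grasp behind it (bot.tcp_to_grasp is the distance from the TCP to the grasp point, in m); z points along the fingers, y is the direction in which the jaws open and shut (so a half turn about z gives the same grasp; the last joint's range is limited). The gripper opens to 85 mm and grips with 20 to 120 N. Pads are 22 mm wide; open, the fingers measure 114 mm over their backs; the gripper's body (76 mm by 85 mm) begins 54 mm behind the grasp point. The pads swing forward as they close: fully open they stand 13 mm farther back than shut.
Start: joints at [1.175, 0.313, 0.046, 1.304, 0, 1.431], TCP at [0.146, 0.556, 0.195] pointing down, gripper open.
Joint ranges: [-2.76, 2.76], [-0.86, 1.69], [-1.03, 1.26], [-2.2, 2.34], [-1.47, 1.5], [-3.14, 3.14]. Speed limits (rad/s): [2.57, 2.57, 3.14, 3.14, 3.14, 3.14].

INTERFACE

Orientations are given as a unit quaternion [x, y, z, w].
In Python, from workcell import telemetry, cams, order, bot gives the robot as it stands.
- The arm moves only by the tool carry_out, never from a script. Its argument "commands" is a list of rows, each an object of numbers: "tx", "ty", "tz": the shift along the tool's x, y, z in mm; "wx", "wy", "wz": the turn, a rotation vector about the tool's x, y, z in rad. In form: [{"tx": .., "ty": .., "tz": .., "wx": .., "wy": .., "wz": ..}, ...]. A call has 1 to 12 rows; each row is the pose to reach, as a shift and turn from the pose commanded when the call began, along the tool's axes at that moment; what a row does not reach only later rows make up. A row lasts 1/12 s, in which the tool goes at most 41.7 mm and 7.16 degrees, less where a joint would pass 70% of its speed; a pose out of reach is approached as far as the arm can. A call with a gripper value outside its range is refused whole. "hand" is the closure, from 0 (fully open) to 1 (shut), set as the call begins (left out, the last holds). The fingers move at their own pace and stop on an object; "grip_force" is the grip in N (left out, the last holds). Time passes only in rows, so rows that repeat a pose let the fingers close. It gives the time, the measured TCP pose, the force and the opening at its end, in the units of the state.
- telemetry.read_state(): the state, without advancing time (a new reading comes with each control period).
- cams.grab_frame(name): name is "side" or "top" or "wrist"; returns a dict with "color" (400x640x3 uint8, blue, green, red), "depth" (400x640 float32, m along the optical axis (not along the pixel's ray), 0 where there is no reading), "fx", "fy", "cx", "cy" (pixels), "k1" (the pictures are not rectified: a ray, as slopes to the right and down, at radius r is drawn at 1 + k1 r^2 times it, then the intrinsics apply), "camera_from_world" (4x4, takes a point from world to camera coordinates); the wrist camera has in their place "T_tool_cam" (4x4, takes a point from camera to tool coordinates, whose origin is the TCP and whose axes are the flange's). Camera axes: x right, y up, looking along -z (the intrinsics and any distortion apply to the point x, -y, -z); pixel columns grow to the right and rows downward; lengths in m; the calibration is good to about 2 mm. A picture is of the moment at which its call begins: read the wrist's pose just before it.
- order.job_done(): hands the job in, once; it reports no verdict.
The state is a dict: "time_s": time; "qpos": joint angles; "qvel": joint speeds; "joint_efforts": joint torques, N m; "eef_pos": TCP position; "eef_rot": TCP orientation; "force": force on the tool from outside, world axes, zero at the start; "ft_torque": the same for the moment, N m; "width": finger opening in m.
Only numpy, scipy, OpenCV 4.12 (cv2) and the standard library are available. Lean on these libraries where they do the work, as an engineer would, in place of code of your own. Each camera call takes 0.05 s, during which the arm holds its last target.

TASK

Fit the loose grey relay onto the rail of the sloping furnace panel, front outwards and top end uphill: hook its top lip under the rail's upper edge, tilt it down until its orange foot clip snaps under the lower edge, then slide it along the rail and press it firmly home against the row of green terminal blocks, leaving no gap. Do it by feel and gently, without forcing plastic or rail, let go of it, and leave the other things on the bench where they are.

Things in the scene. Friction and masses are not known exactly. Their poses are not given: they have to be found in the camera images.
- relay: Loose rail relay to fit: light grey, dark raised front with dial, label and two lamps; stands on its back on the bench, front up, origin 10 mm above bench. Origin: middle of its seat plane (housing's back face). x to its top end (hook, lamps), y across, z out of the front. Housing x -45..45, y -11.25..11.25, z 0..50 mm; raised front x -30..30, z 50..70 mm, same width. 110 to 200 g.
- relay_lip (a point): Tip of the hook's lip, upper edge, mid-width: relay x 14.2, y 0, z -4 mm; axes as relay. The hook is a block behind the seat plane, x 18..28.2 mm, down to z -10 mm; the 2.4 mm thick lip runs from its inner wall (x 18) to x 14.2, 19.5 mm wide. The slot between seat plane and lip opens to -x; it is 4 mm high at its mouth, 2.7 mm at the wall, 3.8 mm deep, and takes the 2 mm flange at a tilt of up to about 0.35 rad.
- clip_tip (a point): Tip of the orange foot clip's nose: relay x -14.5 (less the clip's travel), y 0, z -3.6 mm; axes as relay. Its back slopes from the tip out to x -18.4, z -9.1 mm, so it rides over the rail's lower edge as the foot end is pressed down, then springs in under it. Guided by a foot block at x -24..-39, down to z -10 mm; orange tab out to x -53 mm.
- relay_clip (a joint): Travel of the orange spring clip, m: 0 at rest (nose in), up to 0.006 as the nose is pushed outwards (to relay -x). Spring 2.4 N at rest plus 0.8 N per mm. Snapping on opens it 3 to 4 mm and takes about 4 to 12 N at the foot end, towards the rail; it then springs back near 0 within about 0.2 s.
- rail: Steel top-hat rail on the sloping plate of a blue wiring stand (all fixed), 310 x 35 mm, 15 mm deep, on 6 mm spacers. Origin mid-length, mid-width, in the plane of the flanges' front faces, where the relay's seat plane comes to lie. y along the rail, x up the slope (20 degrees above level), z out of the plate (20 degrees off vertical, leaning to the robot). The seated relay is parallel to these axes, hook uphill.
- rail_top_edge (a point): Outer edge of the rail's upper flange, front face, mid-length: rail x 17.5, y 0, z 0 mm; axes as rail. The flange is 2 mm thick (z -2..0) and stands out 5 mm (x 12.5..17.5) with free room behind it. The lower flange mirrors it (x -12.5..-17.5). Plate at rail z -21 mm; wiring ducts along the rail at x +-90..+-118 mm, up to z 21 mm.
- terminals: Row of six green terminal blocks between two dark grey end clamps, fixed near one end of the rail (left or right); 52 mm along the rail, so end faces 26 mm either side of the origin; up to 34 mm high above the rail's front, clamps 46 mm across. Origin mid-seat in the rail's front plane; y along the rail, z vertical. Relay touching it: origins 37.25 mm apart; pressed home: a push of 3 to 15 N on it. Sliding on the rail takes 1 to 3 N.
- breaker: White two-pole breaker with black toggle between two dark grey end clamps, fixed near the other end of the rail; 52 mm along the rail, 88 mm across, 70 mm high above the rail's front at the toggle. Origin and axes as for the terminals. 148 to 192 mm of rail are free between the two.
- timer: Blue rail module, 90 x 36 x 80 mm, standing on its back like the relay; not part of this job. Origin at the rail seat plane, 10 mm above the bench.
- screwdriver: Screwdriver lying on the bench, 190 mm long. Origin at the middle of its underside.
- crucible: White ceramic crucible, 52 mm across, 45 mm high. Origin at the centre of its underside.
- flange: Steel ring flange lying flat, 104 mm across, 12 mm high. Origin at the centre of its underside.
- parts_tray: Blue open two-compartment parts tray, 130 x 190 x 35 mm. Origin at the centre of its underside.
- furnace_plug: Cream stepped ceramic furnace plug, 60 mm across, 60 mm high. Origin at the centre of its underside.
- multimeter: Dark hand-held meter lying flat, 145 x 75 x 34 mm, 43 mm at its dial. Origin at the centre of its underside.
There are look-alikes about, which are no part of the job. Of the things that look like the relay, the larger one is meant.

How it is judged:
By the outcome, as a careful person would: the job done as asked, in the order asked, and still so for the second after the job is handed in, with the robot touching nothing.
It also fails if it takes over 53 s, if anything falls off the work surface, if the arm or the gripper's body presses on something with over 40 N, if the wrist force passes 120 N, or if a joint passes its speed limit or range.

## Working session

There is one attempt and no reset: what is moved stays moved. The work goes in short steps, Python scripts to look and compute and a tool call to move; the robot and the scene stay as the last step left them, time stands still between calls to the robot, and variables do not carry over. Pictures are saved under pics/ and viewed, and the job is handed in when it is done.

Besides the shell and the picture viewer there is one more tool, called as name(argument=value, ...), one argument or row to a line, values as JSON. carry_out: Moves the arm, as the interface text tells. Its arguments: {"type":"object","properties":{"commands":{"type":"array"},"hand":{"type":"number"},"grip_force":{"type":"number"}},"required":["commands"]}

```bash
ls; mkdir -p pics
cat > h.py <<'E'
import numpy as np, cv2
from workcell import telemetry, cams, order, bot
from scipy.spatial.transform import Rotation as R
def grab(n,fn=None):
    s=telemetry.read_state(); f=cams.grab_frame(n)
    if n=='wrist':
        T=np.eye(4);T[:3,:3]=R.from_quat(s['eef_rot']).as_matrix();T[:3,3]=s['eef_pos']
        f['wc']=T@np.array(f['T_tool_cam'])
    else: f['wc']=np.linalg.inv(np.array(f['camera_from_world']))
    if fn: cv2.imwrite('pics/'+fn,f['color'])
    np.savez('/tmp/%s.npz'%n,**{k:np.array(v) for k,v in f.items()})
    return f
def load(n):
    d=np.load('/tmp/%s.npz'%n); return {k:d[k] for k in d.files}
def ray(f,u,v):
    k=float(f['k1'])
    K=np.array([[f['fx'],0,f['cx']],[0,f['fy'],f['cy']],[0,0,1]],float)
    p=cv2.undistortPoints(np.array([[[u,v]]],float),K,np.array([k,0,0,0,0.]))[0,0]
    d=np.array([p[0],-p[1],-1.0]); return f['wc'][:3,3],f['wc'][:3,:3]@d
def onz(f,u,v,z):
    o,d=ray(f,u,v); return o+d*(z-o[2])/d[2]
def dep(f,u,v):
    o,d=ray(f,u,v); return o+d*float(f['depth'][int(round(v)),int(round(u))])
def proj(f,P):
    c=np.linalg.inv(f['wc'])@np.append(P,1); a=c[0]/-c[2]; b=-c[1]/-c[2]; s=1+float(f['k1'])*(a*a+b*b)
    return float(f['fx']*a*s+f['cx']),float(f['fy']*b*s+f['cy'])
E
python3 - <<'E'
from h import *
print(telemetry.read_state(), bot.tcp_to_grasp)
for n in ['top','side','wrist']:
    f=grab(n,n+'0.png'); print(n,f['wc'],f['fx'],f['k1'])
E
```

```text
pics
{'time_s': 0.0, 'qpos': array([ 1.17538721e+00,  3.14005799e-01,  4.49615438e-02,  1.30356669e+00,
       -4.02215265e-05,  1.43122114e+00]), 'qvel': array([ 1.26403928e-03,  9.62301297e-04,  9.97008331e-05,  1.11036500e-03,
       -6.16868090e-05,  1.44901632e-03]), 'joint_efforts': array([ 1.84385783e-03, -4.80622959e+01,  2.98534369e+01,  1.93930801e-02,
       -2.17074989e-05,  1.86850224e-05]), 'eef_pos': array([0.14529144, 0.55575025, 0.19439871]), 'eef_rot': array([ 1.27568338e-01,  9.91829368e-01, -8.80355737e-04, -2.20418021e-04]), 'force': array([-0.28909225, -0.12152571, -0.78574856]), 'ft_torque': array([ 0.00263604,  0.02471956, -0.03033547]), 'width': 0.0856042337758199} 0.0187
top [[-0.04252689  0.97617349 -0.21278342  0.12258926]
 [-0.99907659 -0.04285468  0.00307364  0.02225243]
 [-0.00611836  0.21271764  0.97709455  1.87122157]
 [ 0.          0.          0.          1.        ]] 519.1585970179187 0.008869009439594141
side [[ 0.98417687  0.12131737 -0.12914324  0.34244687]
 [-0.17669701  0.72624057 -0.66434389 -0.87823392]
 [ 0.01319261  0.67665112  0.73618559  1.10516194]
 [ 0.          0.          0.          1.        ]] 397.40150596898917 0.017385458547958907
wrist [[ 0.25353615 -0.93035018 -0.26489238  0.07729344]
 [ 0.96732334  0.24321252  0.07164655  0.57593402]
 [-0.00223124 -0.27440157  0.9616126   0.37372794]
 [ 0.          0.          0.          1.        ]] 283.4164499126805 -0.028307485129103492
```

View pics/top0.png

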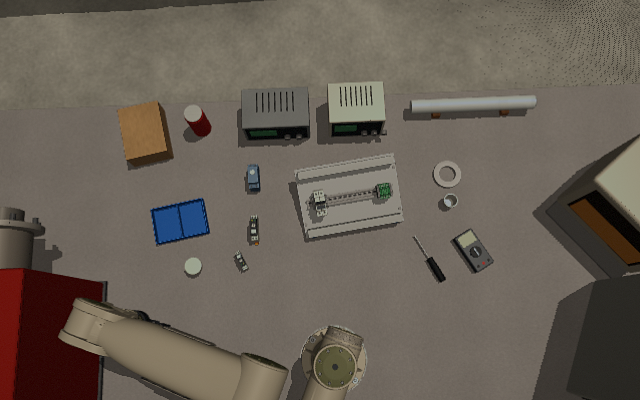

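View pics/side0.png

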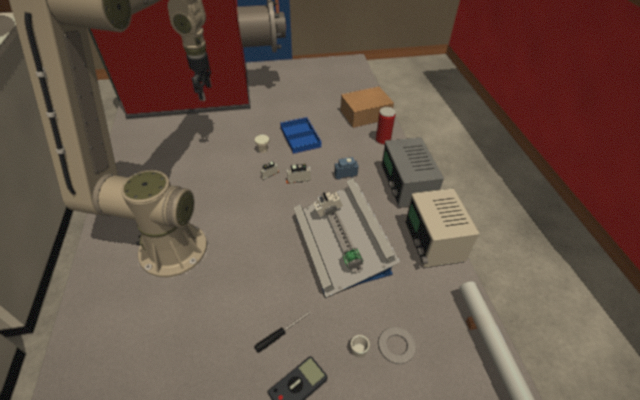

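View pics/wrist0.png

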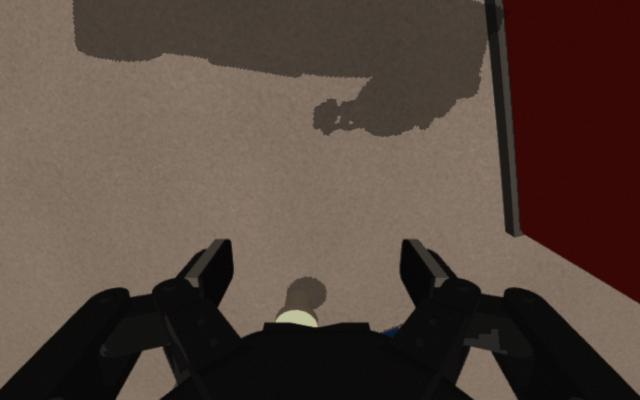

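Candidates for the relay: top view (254,229) and (241,261), both grey with dark fronts. The blue timer is at (253,178). The terminals are at (384,190), on the right (−y), and the breaker is at (319,202). I'll take close crops next.

Run:
```python
from h import *
t=load('top');s=load('side')
a=cv2.resize(t['color'][205:280,215:295],None,fx=5,fy=5,interpolation=cv2.INTER_CUBIC)
b=cv2.resize(s['color'][145:195,245:325],None,fx=5,fy=5,interpolation=cv2.INTER_CUBIC)
c=cv2.resize(t['color'][145:245,285:410],None,fx=6,fy=6,interpolation=cv2.INTER_CUBIC)
cv2.imwrite('pics/c1.png',np.vstack([a,b]));cv2.imwrite('pics/c2.png',c)
for uv in [(254,229),(241,261)]: print(onz(t,*uv,0.07))
for uv in [(298,172),(270,169)]: print(onz(s,*uv,0.05))
```

```text
[0.45755055 0.26078147 0.07      ]
[0.34645252 0.30760588 0.07      ]
[0.46370127 0.25795067 0.05      ]
[0.35798793 0.29280426 0.05      ]
```

View pics/c1.png

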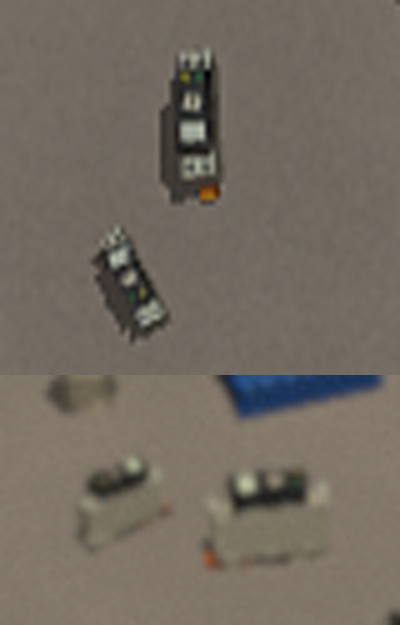

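View pics/c2.png

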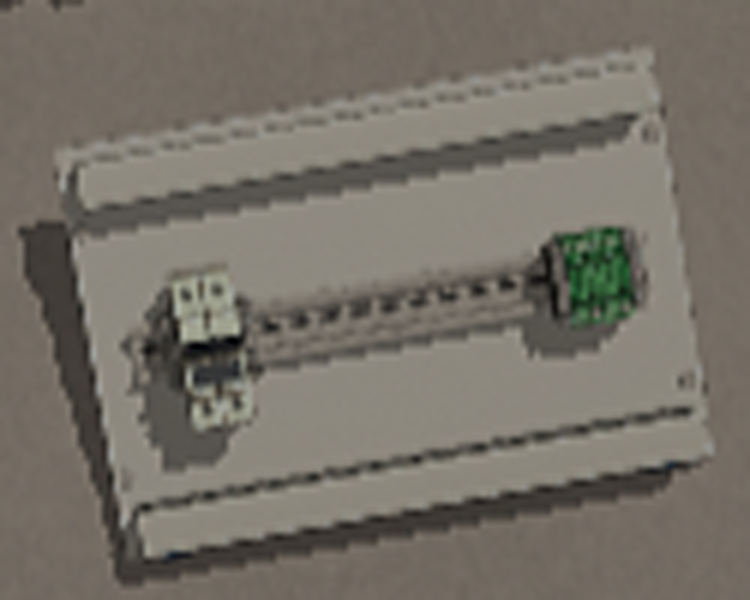

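The relay is the larger one, at top (254,229), with its lamps towards image-top (+x) and the orange clip at (257,244). Next I'll get rough rail geometry from depth.

Run:
```python
from h import *
np.set_printoptions(precision=4,suppress=True)
t=load('top');s=load('side');w=load('wrist')
print(w['T_tool_cam'])
def fit(f,us):
    P=np.array([dep(f,u,v) for u,v in us]); c=P.mean(0); n=np.linalg.svd(P-c)[2][2]; n*=np.sign(n[2])
    return c,n,np.abs((P-c)@n).max(),((P-c)@n).std()
# plate upper band, crop coords /6 + (285,145)
us=[(285+x/6,145+y/6) for x in range(120,520,20) for y in (235,245) if 0]+[(285+x/6,145+(230-0.15*(x-110))/6+0) for x in range(120,600,12)]+[(285+x/6,145+(450-0.15*(x-150))/6) for x in range(280,640,12)]
c,n,m,sd=fit(t,us); print('plate top',c,n,m,sd,'tilt',np.degrees(np.arccos(n[2])),'yaw',np.degrees(np.arctan2(n[1],n[0])))
for nm,uv in dict(green=(285+600/6,145+275/6),rail=(285+400/6,145+310/6),brk=(319,196),relay=(254,229),bench=(240,230)).items(): print(nm,dep(t,*uv))
# side crops
g=cv2.resize(s['color'][175:300,285:405],None,fx=5,fy=5,interpolation=cv2.INTER_CUBIC);cv2.imwrite('pics/c3.png',g)
```

```text
[[-0.0006  0.9616  0.2746  0.0709]
 [ 1.      0.0004  0.0007  0.002 ]
 [ 0.0006  0.2746 -0.9616 -0.1792]
 [ 0.      0.      0.      1.    ]]
plate top [ 0.5756 -0.0888  0.0688] [-0.3377 -0.0356  0.9406] 0.015791615055842693 0.00533412235942603 tilt 19.851292426172808 yaw -173.9764147936814
green [ 0.565  -0.2042  0.1128]
rail [ 0.5595 -0.0895  0.0702]
brk [0.5508 0.0268 0.1361]
relay [0.4549 0.2589 0.0842]
bench [0.4677 0.3202 0.0074]
```

View pics/c3.png

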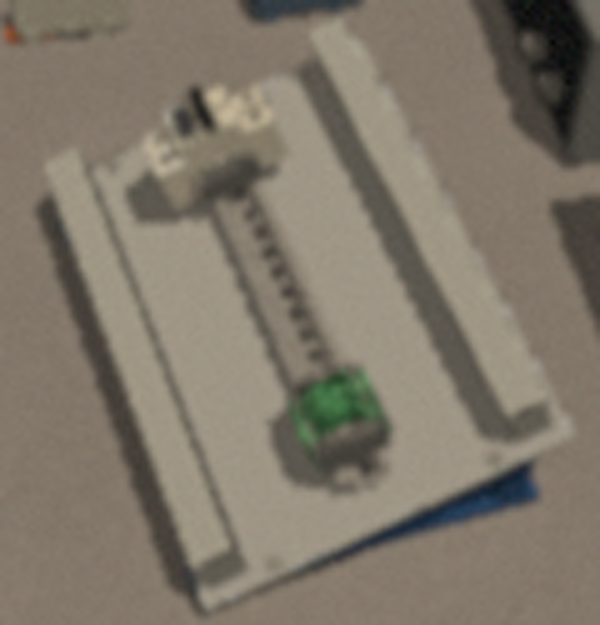

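```bash
cat >> h.py <<'E'
def Rz(yaw_rail,tilt): # frame x uphill azimuth yaw, pitched up tilt, z out
    return R.from_euler('ZY',[yaw_rail,-tilt]).as_matrix()
FLIP=np.diag([-1.,1,-1])  # tool: x=-X, y=Y, z=-Z of object frame
def cmd(pos,Rt):
    s=telemetry.read_state(); R0=R.from_quat(s['eef_rot']).as_matrix()
    d=R0.T@(np.array(pos)-s['eef_pos'])*1e3; w=R.from_matrix(R0.T@Rt).as_rotvec()
    print('t',np.round(d,1),'w',np.round(w,4),'dist',round(float(np.linalg.norm(d)),1),'rotdeg',round(float(np.degrees(np.linalg.norm(w))),2))
E
python3 - <<'E'
from h import *
cmd([0.50,0.26,0.25],FLIP)
E
```

```text
t [-418.  -196.6  -55.2] w [-0.0013 -0.0004 -0.2558] dist 465.2 rotdeg 14.66
```

carry_out(
  commands=[
    {"tx": -418,"ty": -197,"tz": -55,"wz": -0.256},
    {"tx": -418,"ty": -197,"tz": -55,"wz": -0.256},
    {"tx": -418,"ty": -197,"tz": -55,"wz": -0.256},
    {"tx": -418,"ty": -197,"tz": -55,"wz": -0.256},
    {"tx": -418,"ty": -197,"tz": -55,"wz": -0.256},
    {"tx": -418,"ty": -197,"tz": -55,"wz": -0.256},
    {"tx": -418,"ty": -197,"tz": -55,"wz": -0.256},
    {"tx": -418,"ty": -197,"tz": -55,"wz": -0.256},
    {"tx": -418,"ty": -197,"tz": -55,"wz": -0.256},
    {"tx": -418,"ty": -197,"tz": -55,"wz": -0.256},
    {"tx": -418,"ty": -197,"tz": -55,"wz": -0.256},
    {"tx": -418,"ty": -197,"tz": -55,"wz": -0.256},
  ],
  hand=0,
)

```text
validation failed for argument at $.co...
```

Run:
```python
from h import *
f=grab('wrist','w1.png'); s=telemetry.read_state(); print(s['time_s'],s['eef_pos'],s['qvel'].round(3),s['qpos'].round(3)); cmd([0.58,-0.09,0.25],FLIP)
```

```text
0.2 [0.14534836 0.55595608 0.19473283] [ 0.001 -0.003  0.002  0.001 -0.001  0.   ] [ 1.175  0.314  0.045  1.304 -0.     1.431]
t [-583.9 -515.   -54.8] w [-0.0011 -0.0003 -0.2558] dist 780.5 rotdeg 14.66
```

View pics/w1.png

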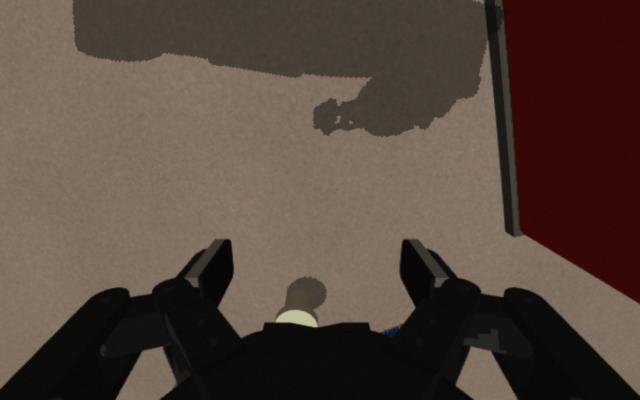

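The picture is unchanged because the move was refused. I'll send full rows.

carry_out(
  commands=[
    {"tx": -418,"ty": -197,"tz": -55,"wx": 0,"wy": 0,"wz": -0.256},
    {"tx": -418,"ty": -197,"tz": -55,"wx": 0,"wy": 0,"wz": -0.256},
    {"tx": -418,"ty": -197,"tz": -55,"wx": 0,"wy": 0,"wz": -0.256},
    {"tx": -418,"ty": -197,"tz": -55,"wx": 0,"wy": 0,"wz": -0.256},
    {"tx": -418,"ty": -197,"tz": -55,"wx": 0,"wy": 0,"wz": -0.256},
    {"tx": -418,"ty": -197,"tz": -55,"wx": 0,"wy": 0,"wz": -0.256},
    {"tx": -418,"ty": -197,"tz": -55,"wx": 0,"wy": 0,"wz": -0.256},
    {"tx": -418,"ty": -197,"tz": -55,"wx": 0,"wy": 0,"wz": -0.256},
    {"tx": -418,"ty": -197,"tz": -55,"wx": 0,"wy": 0,"wz": -0.256},
    {"tx": -418,"ty": -197,"tz": -55,"wx": 0,"wy": 0,"wz": -0.256},
    {"tx": -418,"ty": -197,"tz": -55,"wx": 0,"wy": 0,"wz": -0.256},
    {"tx": -418,"ty": -197,"tz": -55,"wx": 0,"wy": 0,"wz": -0.256},
  ],
  hand=0,
)

```text
time_s: 1.2
eef_pos: [0.5042, 0.2563, 0.2504]
eef_rot: [0.002, 1.0, -0.0, 0.001]
force: [-0.3, 0.1, -0.4]
width: 0.0852
```

Run:
```python
from h import *
f=grab('wrist','w1.png'); s=telemetry.read_state(); print(s['time_s'],s['eef_pos'],s['qvel'].round(3),s['qpos'].round(3)); cmd([0.58,-0.09,0.25],FLIP)
np.savez('/tmp/w1.npz',**load('wrist'))
```

```text
1.25 [0.50435885 0.25635208 0.25014518] [ 0.067 -0.023 -0.052  0.004  0.029  0.063] [ 3.290e-01  2.860e-01  1.420e-01  1.425e+00 -1.000e-03  3.350e-01]
t [ -77.5 -345.9    0.6] w [-0.0009  0.0019 -0.0055] dist 354.5 rotdeg 0.34
```

View pics/w1.png

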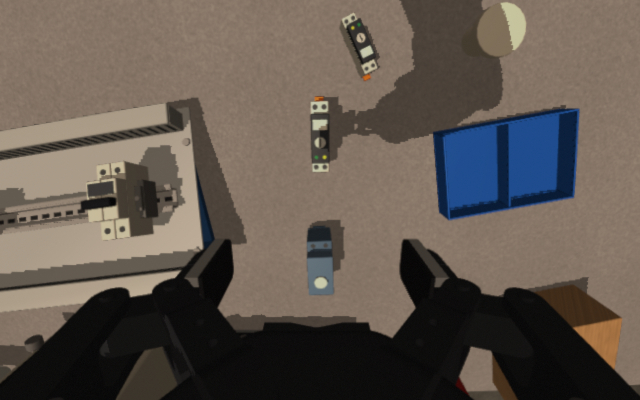

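The larger relay stands at (320,135), with its clip at (319,98) towards the robot and its lamps at row 158. Its axis is nearly along the image column. Now on to the rail.

carry_out(
  commands=[
    {"tx": -78,"ty": -346,"tz": 0,"wx": 0,"wy": 0,"wz": 0},
    {"tx": -78,"ty": -346,"tz": 0,"wx": 0,"wy": 0,"wz": 0},
    {"tx": -78,"ty": -346,"tz": 0,"wx": 0,"wy": 0,"wz": 0},
    {"tx": -78,"ty": -346,"tz": 0,"wx": 0,"wy": 0,"wz": 0},
    {"tx": -78,"ty": -346,"tz": 0,"wx": 0,"wy": 0,"wz": 0},
    {"tx": -78,"ty": -346,"tz": 0,"wx": 0,"wy": 0,"wz": 0},
    {"tx": -78,"ty": -346,"tz": 0,"wx": 0,"wy": 0,"wz": 0},
    {"tx": -78,"ty": -346,"tz": 0,"wx": 0,"wy": 0,"wz": 0},
    {"tx": -78,"ty": -346,"tz": 0,"wx": 0,"wy": 0,"wz": 0},
    {"tx": -78,"ty": -346,"tz": 0,"wx": 0,"wy": 0,"wz": 0},
    {"tx": -78,"ty": -346,"tz": 0,"wx": 0,"wy": 0,"wz": 0},
  ],
)

```text
time_s: 2.17
eef_pos: [0.5778, -0.0863, 0.2496]
eef_rot: [0.001, 1.0, 0.001, -0.001]
force: [-0.0, 0.5, 0.3]
width: 0.0853
```

Run:
```python
from h import *
f=grab('wrist','w2.png'); s=telemetry.read_state(); print(s['time_s'],s['eef_pos'],s['qvel'].round(3))
np.savez('/tmp/w2.npz',**load('wrist'))
cv2.imwrite('pics/w2c.png',cv2.resize(f['color'][60:330,60:580],None,fx=1.5,fy=1.5,interpolation=cv2.INTER_CUBIC))
```

```text
2.2167 [ 0.57762397 -0.08521144  0.24985654] [ 0.029 -0.014 -0.005  0.001  0.002 -0.002]
```

View pics/w2.png

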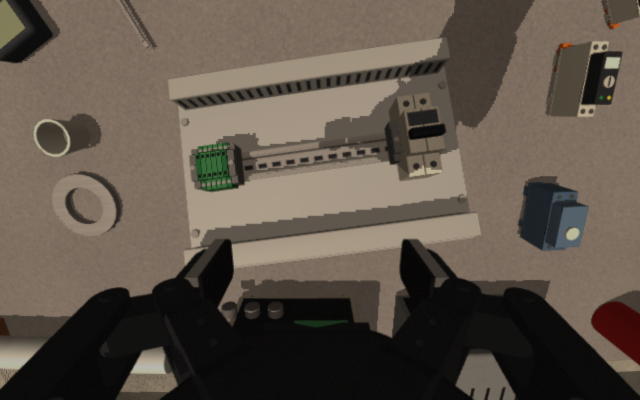

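The terminals are at (217,167), the breaker at (418,137), and the rail runs between them. I'll zoom in and look at the depth profile.

Run:
```python
from h import *
f=load('w2')
cv2.imwrite('pics/w2d.png',cv2.resize(f['color'][110:210,180:400],None,fx=3.6,fy=3.6,interpolation=cv2.INTER_CUBIC))
np.set_printoptions(precision=4,suppress=True)
for u in (270,310,350):
    print(u)
    for v in range(130,185,2): print(v,dep(f,u,v),f['color'][v,u])
```

```text
270
130 [ 0.5291 -0.1447  0.0479] [133 150 165]
132 [ 0.5317 -0.1447  0.0485] [133 150 165]
134 [ 0.5342 -0.1446  0.0499] [133 150 165]
136 [ 0.5367 -0.1445  0.051 ] [133 150 165]
138 [ 0.5392 -0.1445  0.0516] [133 151 166]
140 [ 0.5417 -0.1444  0.0532] [133 150 166]
142 [ 0.5442 -0.1444  0.0541] [133 151 165]
144 [ 0.5468 -0.1445  0.0539] [ 88  99 110]
146 [ 0.5493 -0.1445  0.0549] [77 87 96]
148 [ 0.5518 -0.1444  0.056 ] [ 89 101 112]
150 [ 0.5517 -0.141   0.0776] [112 129 143]
152 [ 0.5539 -0.1409  0.0792] [108 123 138]
154 [ 0.5564 -0.141   0.0792] [ 88 101 113]
156 [ 0.5602 -0.1426  0.0703] [ 79  89 100]
158 [ 0.5629 -0.1428  0.0693] [111 127 142]
160 [ 0.5653 -0.1428  0.0704] [115 131 145]
162 [ 0.5679 -0.143   0.07  ] [111 127 141]
164 [ 0.5702 -0.1428  0.0716] [112 127 142]
166 [ 0.5727 -0.1428  0.0723] [114 130 145]
168 [ 0.5751 -0.1428  0.0729] [73 82 92]
170 [ 0.5777 -0.1429  0.0732] [73 83 92]
172 [ 0.5774 -0.1407  0.0874] [108 123 137]
174 [ 0.5792 -0.1403  0.0904] [113 129 143]
176 [ 0.5819 -0.1405  0.0897] [117 134 149]
178 [ 0.589  -0.144   0.0694] [134 153 168]
180 [
[... 1853 characters left out ...]
8 77]
154 [ 0.5576 -0.0413  0.0724] [53 59 66]
156 [ 0.5601 -0.0413  0.0726] [69 77 87]
158 [ 0.5627 -0.0412  0.0722] [68 77 85]
160 [ 0.5648 -0.0414  0.0747] [ 93 105 118]
162 [ 0.565  -0.043   0.0886] [109 125 139]
164 [ 0.567  -0.0432  0.0912] [112 128 143]
166 [ 0.5697 -0.043   0.0896] [122 139 153]
168 [ 0.5761 -0.0404  0.069 ] [133 151 166]
170 [ 0.5785 -0.0405  0.0703] [133 151 165]
172 [ 0.5807 -0.0406  0.0722] [134 152 166]
174 [ 0.5833 -0.0405  0.0722] [133 152 166]
176 [ 0.5858 -0.0406  0.0731] [134 152 166]
178 [ 0.5882 -0.0406  0.0738] [134 152 166]
180 [ 0.591  -0.0404  0.0733] [134 152 166]
182 [ 0.5929 -0.0407  0.0762] [134 152 166]
184 [ 0.5956 -0.0407  0.0763] [134 152 166]
```

View pics/w2d.png

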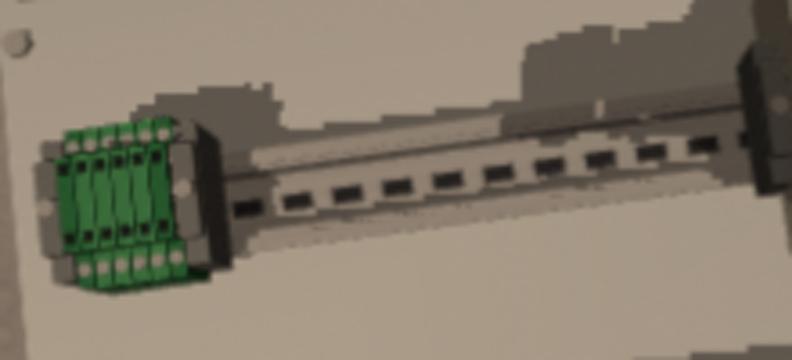

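```bash
cat >> h.py <<'E'
def cloud(f,u0,u1,v0,v1):
    K=np.array([[f['fx'],0,f['cx']],[0,f['fy'],f['cy']],[0,0,1]],float)
    uu,vv=np.meshgrid(np.arange(u0,u1),np.arange(v0,v1)); uv=np.stack([uu.ravel(),vv.ravel()],1).astype(float)
    p=cv2.undistortPoints(uv[:,None],K,np.array([float(f['k1']),0,0,0,0.]))[:,0]
    z=f['depth'][v0:v1,u0:u1].ravel().astype(float)
    P=np.stack([p[:,0]*z,-p[:,1]*z,-z],1)@f['wc'][:3,:3].T+f['wc'][:3,3]
    return uv.astype(int),P,z>0
E
python3 - <<'E'
from h import *
np.set_printoptions(precision=4,suppress=True)
f=load('w2')
uv,P,ok=cloud(f,180,400,100,220)
# plate fit iterative
c=np.array([.5911,-.0918,.0722]);n=np.array([-.338,-.036,.94]);n/=np.linalg.norm(n)
for i in range(8):
    h=(P-c)@n; m=ok&(np.abs(h)<.003); c=P[m].mean(0); n=np.linalg.svd(P[m]-c,full_matrices=False)[2][2]; n*=np.sign(n[2])
h=(P-c)@n
print('plate',c,n,m.sum(),'tilt',np.degrees(np.arccos(n[2])),'std',h[m].std(),'uphill az',np.degrees(np.arctan2(-n[1],-n[0])))
fl=ok&(np.abs(h-.021)<.0035)&(uv[:,0]>252)&(uv[:,0]<378)&(uv[:,1]>130)&(uv[:,1]<182)
print('flange h',np.median(h[fl]),fl.sum())
L=[];U=[]
for u in range(254,376):
    q=fl&(uv[:,0]==u); Q=P[q]; 
    if len(Q)<4: continue
    i=np.argsort(uv[q][:,1]); L.append((u,uv[q][i[0],1],)); U.append((u,uv[q][i[-1],1]))
L=np.array(L,float);U=np.array(U,float)
# outer boundary half pixel beyond; cast onto flange plane h=21mm
def onpl(u,v):
    o,d=ray(f,u,v); t=((c+n*np.median(h[fl]))-o)@n/(d@n); return o+d*t
Lp=np.array([onpl(u,v-.5) for u,v in L]);Up=np.array([onpl(u,v+.5) for u,v in U])
for A in (Lp,Up):
    k=np.polyfit(A[:,1],A[:,0],1); r=A[:,0]-np.polyval(k,A[:,1]); g=np.abs(r)<.0025; k=np.polyfit(A[g,1],A[g,0],1)
    print('slope',k,'az',np.degrees(np.arctan(-k[0])),'rms',(A[g,0]-np.polyval(k,A[g,1])).std(),A[g].mean(0),g.sum())
E
```

```text
plate [ 0.5669 -0.116   0.0629] [-0.3378 -0.0458  0.9401] 18293 tilt 19.93096255650645 std 0.0007633946571952534 uphill az 7.7137945527512235
flange h 0.020656639395834796 1523
slope [-0.1374  0.5304] az 7.824976070918309 rms 0.0003430235203186535 [ 0.5423 -0.0862  0.0775] 122
slope [-0.1365  0.5641] az 7.771202656186477 rms 0.00037683535502479684 [ 0.5759 -0.0862  0.0895] 122
```

Run:
```python
from h import *
np.set_printoptions(precision=4,suppress=True)
f=load('w2')
yaw=np.radians(7.8);RR=Rz(yaw,np.radians(20)); O=np.array([.5591,-.0862,.0835])
uv,P,ok=cloud(f,170,460,80,220)
Q=(P-O)@RR
def rep(nm,m):
    q=Q[m]; print(nm,m.sum(),'x',np.percentile(q[:,0],[1,50,99]),'y',np.percentile(q[:,1],[.5,2,50,98,99.5]),'z',np.percentile(q[:,2],[2,50,98]))
rep('term',ok&(Q[:,2]>.006)&(Q[:,1]<-.04)&(abs(Q[:,0])<.04))
rep('term side',ok&(Q[:,2]>.006)&(Q[:,2]<.03)&(Q[:,1]<-.04)&(Q[:,1]>-.085)&(abs(Q[:,0])<.02))
rep('term hi',ok&(Q[:,2]>.028)&(Q[:,1]<-.04)&(abs(Q[:,0])<.04))
rep('brk',ok&(Q[:,2]>.01)&(Q[:,1]>.04)&(abs(Q[:,0])<.05))
rep('flange up',ok&(abs(Q[:,2])<.003)&(abs(Q[:,1])<.05)&(Q[:,0]>0)&(Q[:,0]<.03))
rep('flange lo',ok&(abs(Q[:,2])<.003)&(abs(Q[:,1])<.05)&(Q[:,0]<0)&(Q[:,0]>-.03))
g=load('w1'); uv,P,ok=cloud(g,295,345,85,185)
for nm,lo,hi in (('front',.068,.09),('all',.05,.09)):
    m=ok&(P[:,2]>lo)&(P[:,2]<hi); r=cv2.minAreaRect((P[m][:,:2]*1000).astype(np.float32)); print(nm,m.sum(),r,np.median(P[m][:,2]),cv2.boxPoints(r).tolist())
# clip orange
hsv=cv2.cvtColor(g['color'],cv2.COLOR_BGR2HSV); mk=cv2.inRange(hsv,(3,150,80),(20,255,255)); v,u=np.nonzero(mk[85:110,295:345]); print('clip px',u.mean()+295,v.mean()+85,len(u), onz(g,u.mean()+295,v.mean()+85,.01))
cv2.imwrite('pics/w1c.png',cv2.resize(g['color'][85:185,280:360],None,fx=6,fy=6,interpolation=cv2.INTER_CUBIC))
```

```text
term 2266 x [-0.0254  0.0028  0.0259] y [-0.1408 -0.1396 -0.1111 -0.0888 -0.0887] z [0.0093 0.0318 0.0356]Traceback (most recent call last):
  File "<stdin>", line 10, in <module>
  File "<stdin>", line 8, in rep
    return _quantile_unchecked(
        a, q, axis, out, overwrite_input, method, keepdims, weights)
    return _ureduce(a,
                    func=_quantile_ureduce_func,
    ...<5 lines>...
                    overwrite_input=overwrite_input,
                    method=method)
    r = func(a, **kwargs)
    result = _quantile(arr,
                       quantiles=q,
    ...<2 lines>...
                       out=out,
                       weights=wgt)
    slices_having_nans = np.isnan(arr[-1, ...])
                                  ~~~^^^^^^^^^
IndexError: index -1 is out of bounds for axis 0 with size 0
```

Run:
```python
from h import *
np.set_printoptions(precision=4,suppress=True)
f=load('w2')
yaw=np.radians(7.8);RR=Rz(yaw,np.radians(20)); O=np.array([.5591,-.0862,.0835])
uv,P,ok=cloud(f,170,460,80,220)
Q=(P-O)@RR
def rep(nm,m):
    q=Q[m]; print(nm,m.sum(),'x',np.percentile(q[:,0],[1,50,99]),'y',np.percentile(q[:,1],[.5,2,50,98,99.5]),'z',np.percentile(q[:,2],[2,50,98]))
rep('brk',ok&(Q[:,2]>.01)&(Q[:,1]>.04)&(abs(Q[:,0])<.05))
rep('flange up',ok&(abs(Q[:,2])<.003)&(abs(Q[:,1])<.05)&(Q[:,0]>0)&(Q[:,0]<.03))
rep('flange lo',ok&(abs(Q[:,2])<.003)&(abs(Q[:,1])<.05)&(Q[:,0]<0)&(Q[:,0]>-.03))
g=load('w1'); uv,P,ok=cloud(g,295,345,85,185)
for nm,lo,hi in (('front',.068,.09),('all',.05,.09)):
    m=ok&(P[:,2]>lo)&(P[:,2]<hi); r=cv2.minAreaRect((P[m][:,:2]*1000).astype(np.float32)); print(nm,m.sum(),r,np.median(P[m][:,2]))
hsv=cv2.cvtColor(g['color'],cv2.COLOR_BGR2HSV); mk=cv2.inRange(hsv,(3,150,80),(20,255,255)); v,u=np.nonzero(mk[85:110,295:345]); print('clip px',u.mean()+295,v.mean()+85,len(u), onz(g,u.mean()+295,v.mean()+85,.01))
cv2.imwrite('pics/w1c.png',cv2.resize(g['color'][85:185,280:360],None,fx=6,fy=6,interpolation=cv2.INTER_CUBIC))
```

```text
brk 4118 x [-0.0429  0.0053  0.0438] y [0.0876 0.0878 0.1065 0.1307 0.1317] z [0.0144 0.045  0.0707]
flange up 474 x [0.0105 0.0142 0.0175] y [-0.0492 -0.0479  0.0003  0.0479  0.0494] z [-0.0021  0.      0.0016]
flange lo 511 x [-0.0176 -0.0136 -0.0104] y [-0.0492 -0.048   0.0002  0.048   0.0493] z [-0.0022  0.      0.0017]
front 928 ((465.5072937011719, 263.08819580078125), (59.342063903808594, 22.095882415771484), 0.3260418772697449) 0.08078482280311539
all 1294 ((464.7770080566406, 263.0840148925781), (88.9854736328125, 22.095882415771484), 0.3260418772697449) 0.08032959074522475
clip px 318.94871794871796 98.2051282051282 39 [0.4149 0.2625 0.01  ]
```

View pics/w1c.png

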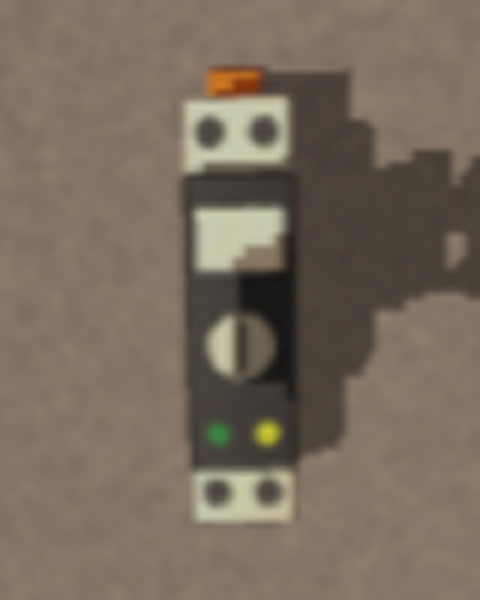

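The relay is at (0.465, 0.263), with its front at z≈0.08, sizes 59×22 and 89×22 mm as given, and yaw ≈0. The rail mid-point is (0.559,−0.086,0.0835), yaw 7.8°, tilt 20°. The free length is 176 mm. Now I'll go above the relay.

Run:
```python
from h import *
cmd([0.457,0.263,0.17],Rz(0.005,0)@FLIP)
```

```text
t [120.5 348.1  80.4] w [ 0.0011 -0.0011 -0.005 ] dist 377.1 rotdeg 0.3
```

carry_out(
  commands=[
    {"tx": 120,"ty": 348,"tz": 80,"wx": 0,"wy": 0,"wz": -0.005},
    {"tx": 120,"ty": 348,"tz": 80,"wx": 0,"wy": 0,"wz": -0.005},
    {"tx": 120,"ty": 348,"tz": 80,"wx": 0,"wy": 0,"wz": -0.005},
    {"tx": 120,"ty": 348,"tz": 80,"wx": 0,"wy": 0,"wz": -0.005},
    {"tx": 120,"ty": 348,"tz": 80,"wx": 0,"wy": 0,"wz": -0.005},
    {"tx": 120,"ty": 348,"tz": 80,"wx": 0,"wy": 0,"wz": -0.005},
    {"tx": 120,"ty": 348,"tz": 80,"wx": 0,"wy": 0,"wz": -0.005},
    {"tx": 120,"ty": 348,"tz": 80,"wx": 0,"wy": 0,"wz": -0.005},
    {"tx": 120,"ty": 348,"tz": 80,"wx": 0,"wy": 0,"wz": -0.005},
    {"tx": 120,"ty": 348,"tz": 80,"wx": 0,"wy": 0,"wz": -0.005},
    {"tx": 120,"ty": 348,"tz": 80,"wx": 0,"wy": 0,"wz": -0.005},
    {"tx": 120,"ty": 348,"tz": 80,"wx": 0,"wy": 0,"wz": -0.005},
  ],
)

```text
time_s: 3.22
eef_pos: [0.4569, 0.2631, 0.1706]
eef_rot: [-0.004, 1.0, -0.0, 0.0]
force: [-0.4, -0.2, 0.1]
width: 0.0854
```

Run:
```python
from h import *
f=grab('wrist','w3.png'); s=telemetry.read_state(); print(s['time_s'],s['eef_pos'],s['qvel'].round(3))
uv,P,ok=cloud(f,240,400,150,330)
for nm,lo,hi in (('front',.072,.088),('all',.052,.088)):
    m=ok&(P[:,2]>lo)&(P[:,2]<hi)&(abs(P[:,1]-.263)<.025)&(abs(P[:,0]-.465)<.06)
    r=cv2.minAreaRect((P[m][:,:2]*1000).astype(np.float32)); print(nm,m.sum(),r,np.median(P[m][:,2]))
    print(np.percentile(P[m],[1,99],axis=0))
cmd([0.457,0.263,0.049],Rz(0.005,0)@FLIP)
```

```text
3.2667 [0.45765687 0.26225938 0.17075568] [-0.035  0.001  0.006 -0.002  0.001 -0.   ]
front 1336 ((464.6599426269531, 263.0207824707031), (59.126747131347656, 22.18587875366211), 0.8041234612464905) 0.08075436672934347
[[0.43527729 0.25219933 0.07439022]
 [0.49381385 0.27426869 0.08298336]]
all 1759 ((466.37939453125, 263.06182861328125), (86.60386657714844, 22.257198333740234), 0.904744565486908) 0.08041525408960404
[[0.42338517 0.25215132 0.05955789]
 [0.50849458 0.27419958 0.08292214]]
t [  0.7   0.7 121.8] w [0.     0.0006 0.0015] dist 121.8 rotdeg 0.09
```

View pics/w3.png

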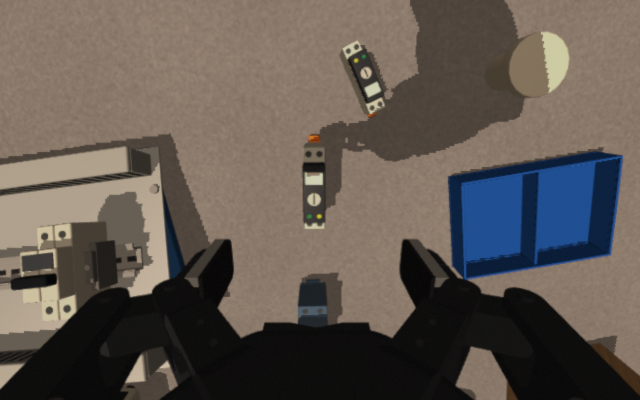

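The relay is at (314,185) between the fingers' lines, in agreement with the first measurement. I'll descend and grip.

carry_out(
  commands=[
    {"tx": 0.5,"ty": 0.7,"tz": 40,"wx": 0,"wy": 0,"wz": -0.008},
    {"tx": 0.5,"ty": 0.7,"tz": 80,"wx": 0,"wy": 0,"wz": -0.008},
    {"tx": 0.5,"ty": 0.7,"tz": 105,"wx": 0,"wy": 0,"wz": -0.008},
    {"tx": 0.5,"ty": 0.7,"tz": 117,"wx": 0,"wy": 0,"wz": -0.008},
    {"tx": 0.5,"ty": 0.7,"tz": 122,"wx": 0,"wy": 0,"wz": -0.008},
    {"tx": 0.5,"ty": 0.7,"tz": 122,"wx": 0,"wy": 0,"wz": -0.008},
    {"tx": 0.5,"ty": 0.7,"tz": 122,"wx": 0,"wy": 0,"wz": -0.008},
  ],
)

```text
time_s: 3.85
eef_pos: [0.4588, 0.2621, 0.0493]
eef_rot: [-0.006, 1.0, 0.0, 0.001]
force: [0.6, 0.3, -0.2]
width: 0.0856
```

carry_out(
  commands=[
    {"tx": 0,"ty": 0,"tz": 0,"wx": 0,"wy": 0,"wz": 0},
    {"tx": 0,"ty": 0,"tz": 0,"wx": 0,"wy": 0,"wz": 0},
    {"tx": 0,"ty": 0,"tz": 0,"wx": 0,"wy": 0,"wz": 0},
    {"tx": 0,"ty": 0,"tz": 0,"wx": 0,"wy": 0,"wz": 0},
    {"tx": 0,"ty": 0,"tz": 0,"wx": 0,"wy": 0,"wz": 0},
    {"tx": 0,"ty": 0,"tz": 0,"wx": 0,"wy": 0,"wz": 0},
    {"tx": 0,"ty": 0,"tz": 0,"wx": 0,"wy": 0,"wz": 0},
    {"tx": 0,"ty": 0,"tz": 0,"wx": 0,"wy": 0,"wz": 0},
  ],
  hand=1,
  grip_force=40,
)

```text
time_s: 4.52
eef_pos: [0.4575, 0.2627, 0.0483]
eef_rot: [-0.007, 1.0, 0.0, -0.0]
force: [0.5, 0.4, 0.2]
width: 0.0001
```

The fingers shut fully, so something missed. I'll look.

Run:
```python
from h import *
f=grab('wrist','w4.png'); s=grab('side'); t=grab('top')
a=cv2.resize(s['color'][120:220,230:370],None,fx=5,fy=5,interpolation=cv2.INTER_CUBIC)
cv2.imwrite('pics/s4.png',a);st=telemetry.read_state();print(st)
```

```text
{'time_s': 4.6667, 'qpos': array([ 3.68933123e-01,  3.14861467e-01, -3.28779249e-01,  9.27237841e-01,
        4.85707113e-05,  3.55703472e-01]), 'qvel': array([-0.00134549, -0.00114838, -0.00103716, -0.00093197, -0.00092244,
       -0.0008231 ]), 'joint_efforts': array([ 6.92235495e-03, -4.46030366e+01,  2.63315105e+01,  2.39649286e-03,
       -5.81025779e-05, -1.48004727e-05]), 'eef_pos': array([0.45752076, 0.26268297, 0.04823978]), 'eef_rot': array([-6.61477648e-03,  9.99978121e-01,  8.13581718e-06, -4.70533662e-05]), 'force': array([-0.0081264 , -0.33655196,  0.65369406]), 'ft_torque': array([0.01522995, 0.03138827, 0.01241677]), 'width': -0.00020466552431285304}
```

View pics/w4.png

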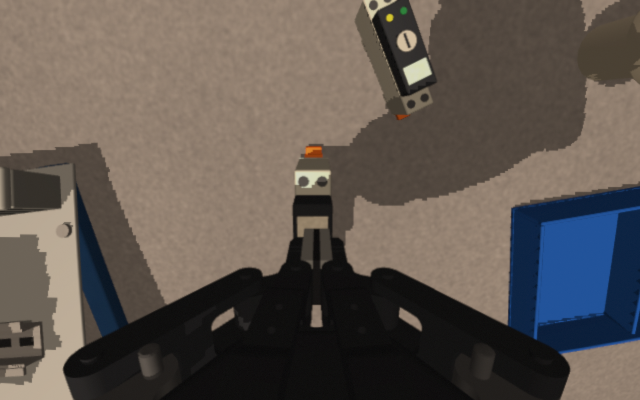

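View pics/s4.png

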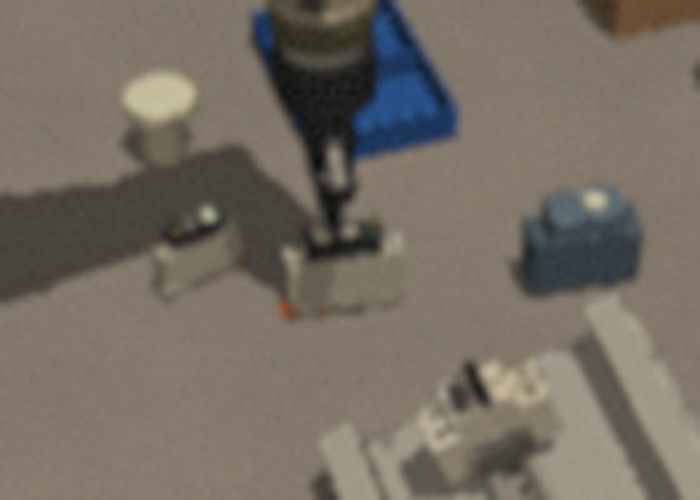

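View pics/w4c.png

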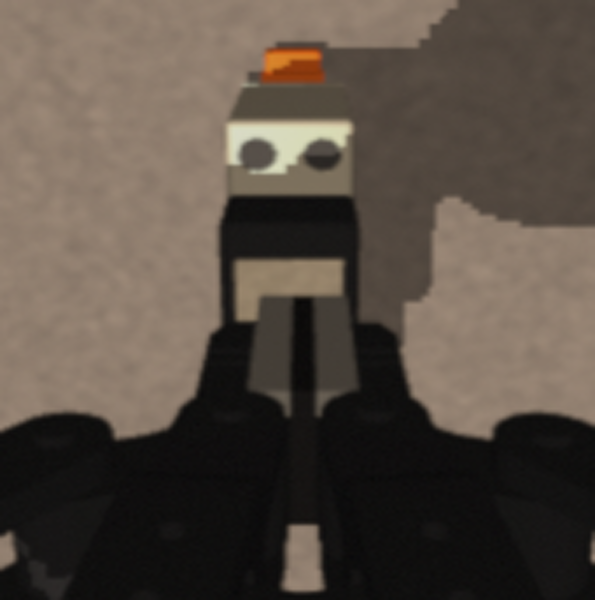

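The fingers shut just above the relay's front: the tips show at z≈0.085 while the reported TCP is 0.048. I'll check the finger length against the camera in the earlier open view.

Run:
```python
from h import *
np.set_printoptions(precision=4,suppress=True)
for n in ('w1','w2'):
    f=load(n)
    K=np.linalg.inv(f['wc'])
    T=np.array(f['T_tool_cam'])
    uv,P,ok=cloud(f,170,460,232,330)
    c=(P-f['wc'][:3,3])@f['wc'][:3,:3]; t=c@T[:3,:3].T+T[:3,3]
    m=ok&(abs(t[:,1])<.06)&(t[:,2]<.02)&(t[:,2]>-.12)&(abs(t[:,0])<.03)
    print(n,m.sum(),np.percentile(t[m],[0.5,5,50,95,99.5],axis=0))
    for u,v in ((215,245),(222,250),(228,262),(410,245),(418,250)):
        i=np.where((uv[:,0]==u)&(uv[:,1]==v))[0][0]; print(u,v,t[i])
```

```text
w1 9115 [[-0.0097 -0.0534 -0.1198]
 [-0.0048 -0.046  -0.1185]
 [ 0.0117 -0.0032 -0.0898]
 [ 0.018   0.05   -0.0572]
 [ 0.0185  0.0577 -0.0508]]
215 245 [ 0.0119 -0.0444 -0.061 ]
222 250 [ 0.0108 -0.0404 -0.0637]
228 262 [ 0.0008 -0.0406 -0.0568]
410 245 [ 0.0115  0.0455 -0.0603]
418 250 [ 0.0118  0.0473 -0.0658]
w2 9136 [[-0.0096 -0.0534 -0.1199]
 [-0.0047 -0.046  -0.1185]
 [ 0.0117 -0.0032 -0.0901]
 [ 0.018   0.05   -0.0572]
 [ 0.0184  0.0575 -0.0507]]
215 245 [ 0.0119 -0.0444 -0.0611]
222 250 [ 0.0104 -0.0407 -0.0629]
228 262 [ 0.0009 -0.0406 -0.057 ]
410 245 [ 0.0117  0.0454 -0.0607]
418 250 [ 0.0123  0.047  -0.0667]
```

Both views show the real fingertips 37 mm behind the reported TCP: open tips at tool z −0.050, where −0.013 was expected. The relay is untouched. I'll use that offset, so open, go 37 mm lower and grip again.

carry_out(
  commands=[
    {"tx": 0,"ty": 0,"tz": 0,"wx": 0,"wy": 0,"wz": 0},
    {"tx": 0,"ty": 0,"tz": 0,"wx": 0,"wy": 0,"wz": 0},
    {"tx": 0,"ty": 0,"tz": 0,"wx": 0,"wy": 0,"wz": 0},
    {"tx": 0,"ty": 0,"tz": 0,"wx": 0,"wy": 0,"wz": 0},
    {"tx": 0,"ty": 0,"tz": 0,"wx": 0,"wy": 0,"wz": 0},
    {"tx": 0,"ty": 0,"tz": 0,"wx": 0,"wy": 0,"wz": 0},
  ],
  hand=0,
)

```text
time_s: 5.17
eef_pos: [0.4576, 0.2627, 0.0483]
eef_rot: [-0.007, 1.0, 0.0, 0.0]
force: [0.4, 0.5, 0.8]
width: 0.0723
```

carry_out(
  commands=[
    {"tx": 0,"ty": 0,"tz": 5,"wx": 0,"wy": 0,"wz": 0},
    {"tx": 0,"ty": 0,"tz": 18,"wx": 0,"wy": 0,"wz": 0},
    {"tx": 0,"ty": 0,"tz": 30,"wx": 0,"wy": 0,"wz": 0},
    {"tx": 0,"ty": 0,"tz": 36,"wx": 0,"wy": 0,"wz": 0},
    {"tx": 0,"ty": 0,"tz": 37,"wx": 0,"wy": 0,"wz": 0},
    {"tx": 0,"ty": 0,"tz": 37,"wx": 0,"wy": 0,"wz": 0},
  ],
)

```text
time_s: 5.67
eef_pos: [0.4571, 0.2625, 0.0108]
eef_rot: [-0.007, 1.0, -0.0, -0.001]
force: [-0.5, -1.0, -1.2]
width: 0.0854
```

carry_out(
  commands=[
    {"tx": 0,"ty": 0,"tz": 0,"wx": 0,"wy": 0,"wz": 0},
    {"tx": 0,"ty": 0,"tz": 0,"wx": 0,"wy": 0,"wz": 0},
    {"tx": 0,"ty": 0,"tz": 0,"wx": 0,"wy": 0,"wz": 0},
    {"tx": 0,"ty": 0,"tz": 0,"wx": 0,"wy": 0,"wz": 0},
    {"tx": 0,"ty": 0,"tz": 0,"wx": 0,"wy": 0,"wz": 0},
    {"tx": 0,"ty": 0,"tz": 0,"wx": 0,"wy": 0,"wz": 0},
    {"tx": 0,"ty": 0,"tz": 0,"wx": 0,"wy": 0,"wz": 0},
  ],
  hand=1,
  grip_force=45,
)

```text
time_s: 6.25
eef_pos: [0.4577, 0.2627, 0.0115]
eef_rot: [-0.007, 1.0, 0.0, 0.0]
force: [-0.2, -0.5, 1.3]
width: 0.0219
```

Run:
```python
from h import *
f=grab('wrist','w5.png'); s=telemetry.read_state(); print(s)
```

```text
{'time_s': 6.3, 'qpos': array([ 3.68883890e-01,  3.52777090e-01, -3.76875139e-01,  8.40677988e-01,
        6.36158490e-05,  3.55686861e-01]), 'qvel': array([ 9.31936213e-05,  7.52889761e-04,  4.14083430e-04, -1.06454371e-03,
        1.44565215e-03,  2.52252308e-03]), 'joint_efforts': array([ 1.53729528e-03, -4.45429480e+01,  2.46128511e+01, -1.05396390e-01,
        2.15600291e-02,  1.62859636e-03]), 'eef_pos': array([0.45772751, 0.26274079, 0.01153679]), 'eef_rot': array([-6.59847370e-03,  9.99978202e-01,  1.12340954e-04,  2.06654578e-04]), 'force': array([0.22755477, 0.42890342, 1.18958129]), 'ft_torque': array([-0.03182768, -0.00826039, -0.0053964 ]), 'width': 0.021625754691716164}
```

View pics/w5.png

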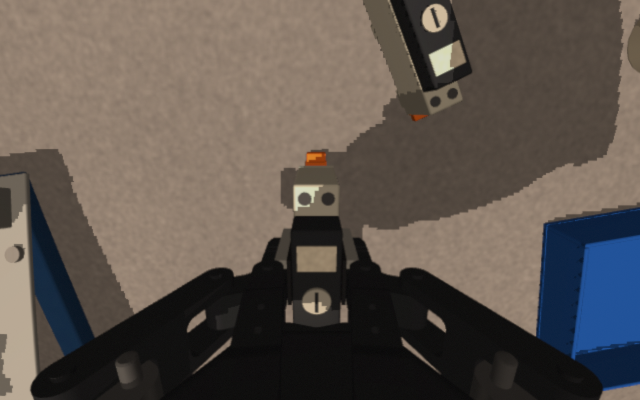

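The relay is gripped (width 22 mm, on the dark front). I'll lift first, then set out the fitting poses in rail coordinates.

```bash
cat >> h.py <<'E'
O=np.array([.5591,-.0862,.0835]); RAIL=Rz(np.radians(7.8),np.radians(20))
P_TR=np.array([-.0073,.0003,.0015]) # relay origin in tool
def goal(X,Y,Z,th):  # mm
    Rr=RAIL@R.from_euler('y',th).as_matrix(); o=O+RAIL@(np.array([X,Y,Z])/1e3)
    Rt=Rr@FLIP; return o-Rt@P_TR, Rt
def where():
    s=telemetry.read_state(); Rt=R.from_quat(s['eef_rot']).as_matrix(); o=np.array(s['eef_pos'])+Rt@P_TR
    q=RAIL.T@(o-O)*1e3; e=R.from_matrix(RAIL.T@Rt@FLIP).as_euler('yxz')
    fr=RAIL.T@np.array(s['force'])
    print('t',round(s['time_s'],2),'rail pos',q.round(2),'th,roll,yaw',e.round(4),'F rail',fr.round(2),'M',np.array(s['ft_torque']).round(3),'w',round(s['width'],4))
def corner(a,th): return 17.5-a*np.cos(th), a*np.sin(th)
E
python3 - <<'E'
from h import *
where()
X,Z=corner(10,.34); print(X,Z); p,Rt=goal(X,-45,Z+12,.34); print(p); cmd([.4577,.2627,.18],R.from_quat(telemetry.read_state()['eef_rot']).as_matrix())
E
```

```text
t 6.3 rail pos [-68.16 358.87 -53.37] th,roll,yaw [ 0.3462 -0.0417 -0.1157] F rail [0.67 0.39 1.02] M [-0.032 -0.008 -0.005] w 0.0216
8.072453344716537 3.334870921408144
[ 0.56032141 -0.13175572  0.10210477]
t [  -0.    -0.  -168.5] w [0. 0. 0.] dist 168.5 rotdeg 0.0
```

carry_out(
  commands=[
    {"tx": 0,"ty": 0,"tz": -10,"wx": 0,"wy": 0,"wz": 0},
    {"tx": 0,"ty": 0,"tz": -40,"wx": 0,"wy": 0,"wz": 0},
    {"tx": 0,"ty": 0,"tz": -80,"wx": 0,"wy": 0,"wz": 0},
    {"tx": 0,"ty": 0,"tz": -120,"wx": 0,"wy": 0,"wz": 0},
    {"tx": 0,"ty": 0,"tz": -155,"wx": 0,"wy": 0,"wz": 0},
    {"tx": 0,"ty": 0,"tz": -168,"wx": 0,"wy": 0,"wz": 0},
    {"tx": 0,"ty": 0,"tz": -170,"wx": 0,"wy": 0,"wz": 0},
  ],
)

```text
time_s: 6.88
eef_pos: [0.4597, 0.2635, 0.186]
eef_rot: [-0.007, 1.0, 0.001, 0.004]
force: [-0.3, 0.5, -2.9]
width: 0.0217
```

Run:
```python
from h import *
where(); X,Z=corner(10,.34)
p,Rt=goal(X,-45,Z+60,.34); print(p);cmd(p,Rt)
print(telemetry.read_state()['eef_pos'])
```

```text
t 6.88 rail pos [ -6.49 359.39 109.86] th,roll,yaw [ 0.3396 -0.0394 -0.1164] F rail [-1.21  0.56 -2.68] M [0.002 0.016 0.025] w 0.0217
[ 0.54405634 -0.13398376  0.14721001]
t [ -78.8 -398.7   38.2] w [ 0.0017 -0.0018 -0.1229] dist 408.2 rotdeg 7.04
[0.45974649 0.26353642 0.18596521]
```

carry_out(
  commands=[
    {"tx": -8,"ty": -41,"tz": -8,"wx": 0,"wy": 0,"wz": -0.012},
    {"tx": -16,"ty": -81,"tz": -8,"wx": 0,"wy": 0,"wz": -0.025},
    {"tx": -24,"ty": -121,"tz": -8,"wx": 0,"wy": 0,"wz": -0.037},
    {"tx": -32,"ty": -161,"tz": -8,"wx": 0,"wy": 0,"wz": -0.05},
    {"tx": -40,"ty": -201,"tz": -8,"wx": 0,"wy": 0,"wz": -0.062},
    {"tx": -48,"ty": -241,"tz": -8,"wx": 0,"wy": 0,"wz": -0.074},
    {"tx": -56,"ty": -281,"tz": -8,"wx": 0,"wy": 0,"wz": -0.087},
    {"tx": -64,"ty": -321,"tz": -8,"wx": 0,"wy": 0,"wz": -0.1},
    {"tx": -72,"ty": -361,"tz": -8,"wx": 0,"wy": 0,"wz": -0.112},
    {"tx": -79,"ty": -390,"tz": -8,"wx": 0,"wy": 0,"wz": -0.123},
    {"tx": -79,"ty": -399,"tz": -8,"wx": 0,"wy": 0,"wz": -0.123},
    {"tx": -79,"ty": -399,"tz": -8,"wx": 0,"wy": 0,"wz": -0.123},
  ],
)

```text
time_s: 7.88
eef_pos: [0.541, -0.1374, 0.1874]
eef_rot: [-0.066, 0.998, 0.001, -0.001]
force: [-0.4, 0.1, -1.5]
width: 0.0222
```

Run:
```python
from h import *
f=grab('wrist','w6.png');where(); X,Z=corner(10,.34)
p,Rt=goal(X,-45,Z+12,.34); print(p);cmd(p,Rt)
```

```text
t 7.93 rail pos [ 18.56 -46.12 102.51] th,roll,yaw [ 0.3517  0.0012 -0.0029] F rail [-0.86  0.71 -1.47] M [0.015 0.008 0.001] w 0.0218
[ 0.56032141 -0.13175572  0.10210477]
t [-20.2   1.   85.5] w [ 0.0021 -0.0117 -0.0023] dist 87.9 rotdeg 0.69
```

View pics/w6.png

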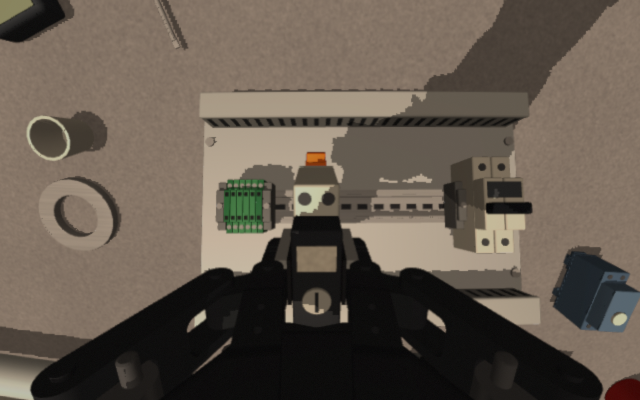

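The view shows the relay held over the rail, with the terminals 20 mm to its left at (245,205) and the rail aligned horizontally. I'll check the pose in the grip and the rail again.

Run:
```python
from h import *
np.set_printoptions(precision=4,suppress=True)
f=load('wrist');T=np.array(f['T_tool_cam'])
uv,P,ok=cloud(f,295,340,150,300); c=(P-f['wc'][:3,3])@f['wc'][:3,:3]; t=c@T[:3,:3].T+T[:3,3]
def rep(nm,m): print(nm,m.sum(),np.percentile(t[m],[2,50,98],axis=0).round(4).tolist())
rep('housing top',ok&(abs(t[:,2]+.0485)<.004)&(t[:,0]>.025))
rep('front',ok&(abs(t[:,2]+.0685)<.003)&(t[:,0]>.0))
rep('endface',ok&(t[:,2]<-.01)&(t[:,2]>-.044)&(t[:,0]>.03)&(t[:,0]<.045))
rep('step face',ok&(t[:,2]<-.053)&(t[:,2]>-.065)&(t[:,0]>.015)&(t[:,0]<.03))
m=ok&(abs(t[:,2]+.0685)<.003)&(t[:,0]>0); A=t[m]; print('front slope',np.polyfit(A[:,0],A[:,2],1))
# rail
uv,P,ok=cloud(f,345,440,150,260); Q=(P-O)@RAIL
for nm,lo,hi in(('up',.005,.03),('lo',-.03,-.005)):
    m=ok&(abs(Q[:,2])<.0035)&(Q[:,0]>lo)&(Q[:,0]<hi)&(Q[:,1]>0)&(Q[:,1]<.08); print(nm,m.sum(),np.percentile(Q[m],[1,50,99],axis=0).round(4).tolist())
uv,P,ok=cloud(f,200,290,150,260); Q=(P-O)@RAIL
m=ok&(Q[:,2]>.01)&(abs(Q[:,0])<.03)&(Q[:,1]<-.06); print('term',np.percentile(Q[m],[1,50,99],axis=0).round(4).tolist())
```

```text
housing top 1198 [[0.0252, -0.0078, -0.0505], [0.0318, 0.0026, -0.0491], [0.0373, 0.0129, -0.0458]]
front 2232 [[0.0005, -0.0067, -0.0707], [0.0125, 0.0026, -0.0693], [0.0223, 0.0119, -0.0666]]
endface 531 [[0.0369, -0.0081, -0.0436], [0.0372, 0.0021, -0.0299], [0.0375, 0.0126, -0.0108]]
step face 437 [[0.0217, -0.0071, -0.0648], [0.0222, 0.0026, -0.0594], [0.0227, 0.0124, -0.0534]]
front slope [ 0.0467 -0.0698]
up 489 [[0.0105, 0.0009, -0.0023], [0.0137, 0.0423, 0.0], [0.017, 0.0789, 0.002]]
lo 525 [[-0.0171, 0.0004, -0.002], [-0.0138, 0.0396, 0.0001], [-0.0105, 0.0792, 0.0017]]
term [[-0.0252, -0.1402, 0.0122], [0.0048, -0.1091, 0.033], [0.0273, -0.0605, 0.1756]]
```

Run:
```python
from h import *
f=load('wrist');T=np.array(f['T_tool_cam'])
uv,P,ok=cloud(f,298,336,150,300); c=(P-f['wc'][:3,3])@f['wc'][:3,:3]; t=c@T[:3,:3].T+T[:3,3]
def ft(nm,m,i,j):
    A=t[m]; 
    for _ in range(4):
        k=np.polyfit(A[:,i],A[:,j],1); r=A[:,j]-np.polyval(k,A[:,i]); A=A[abs(r)<.0012]
    print(nm,len(A),k,'range',A[:,i].min(),A[:,i].max(),'rms',r.std())
ft('housing',ok&(abs(t[:,2]+.049)<.003)&(t[:,0]>.025)&(t[:,0]<.036),0,2)
ft('front',ok&(abs(t[:,2]+.0693)<.003)&(t[:,0]>.0)&(t[:,0]<.021),0,2)
ft('end',ok&(t[:,2]<-.012)&(t[:,2]>-.046)&(t[:,0]>.034)&(t[:,0]<.040),2,0)
ft('step',ok&(t[:,2]<-.053)&(t[:,2]>-.067)&(t[:,0]>.019)&(t[:,0]<.025),2,0)
```

```text
housing 788 [ 0.00571823 -0.04946993] range 0.025009119513033667 0.03599759110495066 rms 0.0005478731379055185
front 1559 [ 0.01293362 -0.06957864] range 5.152365312136031e-06 0.020985790147491384 rms 0.0005306222949324771
end 504 [0.00120734 0.03726745] range -0.045997156152430246 -0.013009476649530921 rms 0.00013413518319446555
step 435 [-0.00148513  0.02212386] range -0.0669915918438925 -0.053026697788801924 rms 0.00023831704882367656
```

```bash
sed -i 's/^P_TR=.*/P_TR=np.array([-.0078,.0015,.0008])/' h.py
python3 - <<'E'
from h import *
where(); X,Z=corner(10,.34)
p,Rt=goal(X,-45,Z+8,.34); cmd(p,Rt)
E
```

```text
t 7.93 rail pos [ 19.27 -44.92 103.  ] th,roll,yaw [ 0.3517  0.0012 -0.0029] F rail [-0.86  0.71 -1.47] M [0.015 0.008 0.001] w 0.0218
t [-21.1  -0.2  90. ] w [ 0.0021 -0.0117 -0.0023] dist 92.4 rotdeg 0.69
```

carry_out(
  commands=[
    {"tx": -9,"ty": 0,"tz": 30,"wx": 0.002,"wy": -0.012,"wz": -0.002},
    {"tx": -18,"ty": 0,"tz": 60,"wx": 0.002,"wy": -0.012,"wz": -0.002},
    {"tx": -21,"ty": 0,"tz": 80,"wx": 0.002,"wy": -0.012,"wz": -0.002},
    {"tx": -21,"ty": 0,"tz": 90,"wx": 0.002,"wy": -0.012,"wz": -0.002},
    {"tx": -21,"ty": 0,"tz": 90,"wx": 0.002,"wy": -0.012,"wz": -0.002},
    {"tx": -21,"ty": 0,"tz": 90,"wx": 0.002,"wy": -0.012,"wz": -0.002},
    {"tx": -21,"ty": 0,"tz": 90,"wx": 0.002,"wy": -0.012,"wz": -0.002},
    {"tx": -21,"ty": 0,"tz": 90,"wx": 0.002,"wy": -0.012,"wz": -0.002},
  ],
)

```text
time_s: 8.6
eef_pos: [0.5636, -0.1324, 0.1012]
eef_rot: [-0.069, 0.998, -0.001, 0.007]
force: [-0.3, 1.3, -1.1]
width: 0.0216
```

Run:
```python
from h import *
f=grab('wrist','w7.png');g=grab('side'); cv2.imwrite('pics/s7.png',cv2.resize(g['color'][170:290,290:410],None,fx=5,fy=5,interpolation=cv2.INTER_CUBIC))
where(); X,Z=corner(10,.34);p,Rt=goal(X,-45,Z,.34); cmd(p,Rt)
```

```text
t 8.7 rail pos [ 11.21 -45.12  13.65] th,roll,yaw [ 0.3347 -0.0023  0.003 ] F rail [-1.49  0.12 -1.35] M [ 0.023  0.026 -0.034] w 0.0218
t [-0.4  0.2 10.7] w [-0.0032  0.0054  0.0021] dist 10.7 rotdeg 0.38
```

View pics/w7.png

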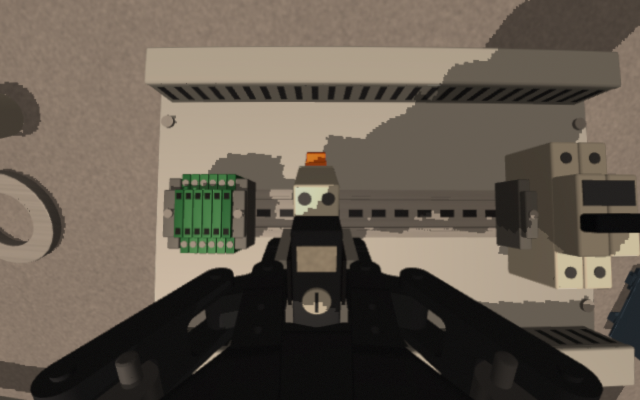

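View pics/s7.png

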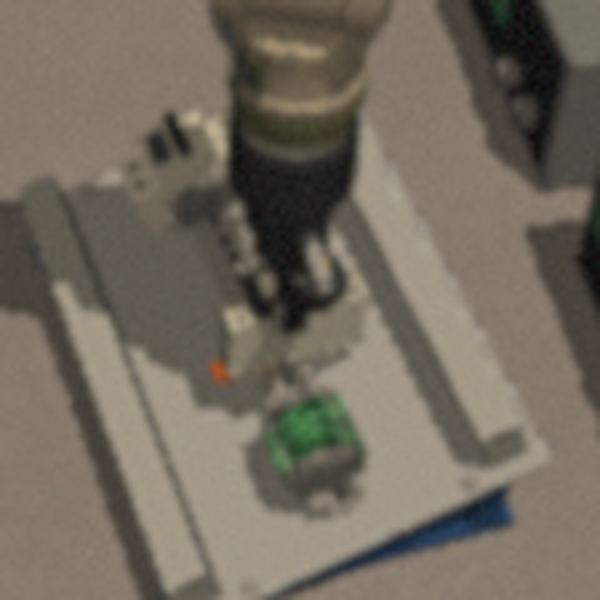

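The relay is level over the rail's upper edge with its clip downhill. I'll lower it by feel.

carry_out(
  commands=[
    {"tx": 0,"ty": 0,"tz": 3,"wx": 0,"wy": 0.005,"wz": 0},
    {"tx": 0,"ty": 0,"tz": 6,"wx": 0,"wy": 0.005,"wz": 0},
    {"tx": 0,"ty": 0,"tz": 7.5,"wx": 0,"wy": 0.005,"wz": 0},
    {"tx": 0,"ty": 0,"tz": 7.5,"wx": 0,"wy": 0.005,"wz": 0},
    {"tx": 0,"ty": 0,"tz": 7.5,"wx": 0,"wy": 0.005,"wz": 0},
  ],
)

```text
time_s: 9.12
eef_pos: [0.5625, -0.1323, 0.0914]
eef_rot: [-0.069, 0.998, -0.001, 0.003]
force: [-0.5, -0.3, -1.2]
width: 0.0217
```

Run:
```python
from h import *
where(); X,Z=corner(10,.34);p,Rt=goal(X,-45,Z,.34); cmd(p,Rt)
```

```text
t 9.12 rail pos [  7.03 -44.66   5.09] th,roll,yaw [ 0.3426 -0.0008  0.0024] F rail [-0.92 -0.24 -0.92] M [-0.002 -0.002  0.025] w 0.0217
t [-1.6 -0.3  1.3] w [-0.0016 -0.0026  0.002 ] dist 2.1 rotdeg 0.21
```

carry_out(
  commands=[
    {"tx": -1.6,"ty": 0,"tz": 0.3,"wx": 0,"wy": 0,"wz": 0},
    {"tx": -1.6,"ty": 0,"tz": 0.6,"wx": 0,"wy": 0,"wz": 0},
    {"tx": -1.6,"ty": 0,"tz": 0.9,"wx": 0,"wy": 0,"wz": 0},
    {"tx": -1.6,"ty": 0,"tz": 0.9,"wx": 0,"wy": 0,"wz": 0},
  ],
)

```text
time_s: 9.45
eef_pos: [0.5643, -0.1322, 0.0908]
eef_rot: [-0.069, 0.998, -0.001, 0.004]
force: [-0.7, 0.4, -1.5]
width: 0.0218
```

Run:
```python
from h import *
where(); X,Z=corner(10,.34);p,Rt=goal(X,-45,Z,.34); cmd(p,Rt)
```

```text
t 9.45 rail pos [  8.57 -44.72   3.88] th,roll,yaw [ 0.3421 -0.001   0.0026] F rail [-1.1   0.46 -1.23] M [ 0.038  0.01  -0.024] w 0.0218
t [ 0.3 -0.3  0.7] w [-0.0019 -0.0021  0.0021] dist 0.8 rotdeg 0.2
```

carry_out(
  commands=[
    {"tx": 0,"ty": 0,"tz": 0.4,"wx": 0,"wy": 0,"wz": 0},
    {"tx": 0,"ty": 0,"tz": 0.8,"wx": 0,"wy": 0,"wz": 0},
    {"tx": 0,"ty": 0,"tz": 0.8,"wx": 0,"wy": 0,"wz": 0},
  ],
)

```text
time_s: 9.7
eef_pos: [0.5644, -0.1322, 0.0903]
eef_rot: [-0.069, 0.998, -0.001, 0.004]
force: [-1.1, -0.2, 1.0]
width: 0.0216
```

carry_out(
  commands=[
    {"tx": 0,"ty": 0,"tz": 0.3,"wx": 0,"wy": 0,"wz": 0},
    {"tx": 0,"ty": 0,"tz": 0.6,"wx": 0,"wy": 0,"wz": 0},
    {"tx": 0,"ty": 0,"tz": 0.6,"wx": 0,"wy": 0,"wz": 0},
  ],
)

```text
time_s: 9.95
eef_pos: [0.5645, -0.1322, 0.0902]
eef_rot: [-0.069, 0.998, -0.001, 0.004]
force: [-2.8, 0.5, 3.9]
width: 0.0218
```

Run:
```python
from h import *
where(); X,Z=corner(10,.34);p,Rt=goal(X,-45,Z,.34); cmd(p,Rt)
```

```text
t 9.95 rail pos [  8.49 -44.83   3.25] th,roll,yaw [ 0.3414 -0.0015  0.0027] F rail [-1.24  0.91  4.61] M [0.134 0.393 0.008] w 0.0218
t [ 0.4 -0.2  0.1] w [-0.0023 -0.0014  0.0021] dist 0.5 rotdeg 0.19
```

Contact is felt at Z 3.25 mm against 3.20 predicted from vision, with about 5 N. I'll ease off slightly and slide the hook downhill along the seat plane.

carry_out(
  commands=[
    {"tx": 0,"ty": 0,"tz": -0.4,"wx": 0,"wy": 0,"wz": 0},
    {"tx": 1.2,"ty": 0,"tz": -0.4,"wx": 0,"wy": 0,"wz": 0},
    {"tx": 2.4,"ty": 0,"tz": -0.4,"wx": 0,"wy": 0,"wz": 0},
    {"tx": 3.6,"ty": 0,"tz": -0.4,"wx": 0,"wy": 0,"wz": 0},
    {"tx": 4.5,"ty": 0,"tz": -0.4,"wx": 0,"wy": 0,"wz": 0},
    {"tx": 4.5,"ty": 0,"tz": -0.4,"wx": 0,"wy": 0,"wz": 0},
  ],
)

```text
time_s: 10.45
eef_pos: [0.5602, -0.133, 0.0902]
eef_rot: [-0.069, 0.998, -0.001, 0.004]
force: [0.9, 0.7, 2.9]
width: 0.0222
```

Run:
```python
from h import *
where()
```

```text
t 10.45 rail pos [  4.41 -45.05   4.71] th,roll,yaw [ 0.3411 -0.0017  0.0026] F rail [1.91 0.62 2.34] M [ 0.027 -0.376 -0.008] w 0.0222
```

carry_out(
  commands=[
    {"tx": 0.8,"ty": 0,"tz": -0.3,"wx": 0,"wy": 0,"wz": 0},
    {"tx": 1.6,"ty": 0,"tz": -0.3,"wx": 0,"wy": 0,"wz": 0},
    {"tx": 2.4,"ty": 0,"tz": -0.3,"wx": 0,"wy": 0,"wz": 0},
    {"tx": 2.6,"ty": 0,"tz": -0.3,"wx": 0,"wy": 0,"wz": 0},
    {"tx": 2.6,"ty": 0,"tz": -0.3,"wx": 0,"wy": 0,"wz": 0},
  ],
)

```text
time_s: 10.87
eef_pos: [0.5572, -0.1332, 0.0902]
eef_rot: [-0.069, 0.998, -0.001, 0.004]
force: [1.1, 0.7, 2.5]
width: 0.0218
```

Run:
```python
from h import *
where()
```

```text
t 10.87 rail pos [  1.62 -44.78   5.71] th,roll,yaw [ 0.342  -0.0011  0.0025] F rail [2.02 0.57 1.96] M [ 0.019 -0.394  0.018] w 0.0218
```

carry_out(
  commands=[
    {"tx": 0.4,"ty": 0,"tz": -0.2,"wx": 0,"wy": 0,"wz": 0},
    {"tx": 0.8,"ty": 0,"tz": -0.2,"wx": 0,"wy": 0,"wz": 0},
    {"tx": 0.8,"ty": 0,"tz": -0.2,"wx": 0,"wy": 0,"wz": 0},
  ],
)

```text
time_s: 11.12
eef_pos: [0.5564, -0.1332, 0.0902]
eef_rot: [-0.069, 0.998, -0.001, 0.003]
force: [1.7, -0.8, 1.4]
width: 0.0215
```

Run:
```python
from h import *
where()
```

```text
t 11.12 rail pos [  0.84 -44.7    6.03] th,roll,yaw [ 0.3422 -0.0009  0.0025] F rail [ 1.98 -1.    0.74] M [ 0.094 -0.403 -0.007] w 0.0215
```

carry_out(
  commands=[
    {"tx": 0.4,"ty": 0,"tz": 0,"wx": 0,"wy": 0,"wz": 0},
    {"tx": 0.8,"ty": 0,"tz": 0,"wx": 0,"wy": 0,"wz": 0},
    {"tx": 0.8,"ty": 0,"tz": 0,"wx": 0,"wy": 0,"wz": 0},
  ],
)

```text
time_s: 11.37
eef_pos: [0.5562, -0.1333, 0.0902]
eef_rot: [-0.069, 0.998, -0.001, 0.004]
force: [3.5, 1.2, -0.9]
width: 0.0222
```

Run:
```python
from h import *
where()
```

```text
t 11.37 rail pos [  0.67 -44.72   6.14] th,roll,yaw [ 0.3411 -0.0009  0.0027] F rail [ 3.1   0.69 -2.11] M [ 0.162 -0.954  0.011] w 0.0222
```

The wall of the hook is felt (Fx up, no further travel), and the lip is under the flange. Next I'll compute the tilt-down rows about the rail's upper edge.

```bash
cat >> h.py <<'E'
DX=-0.5; DZ=0.05
def tilt(th,eps=.2,cl=.3):
    s,c=np.sin(th),np.cos(th); a=18-cl-2*abs(s); return 17.5-a*c+eps*s+DX, a*s+eps*c+DZ
def rows(gs):
    s=telemetry.read_state(); R0=R.from_quat(s['eef_rot']).as_matrix()
    for g in gs:
        p,Rt=goal(*g); d=R0.T@(p-s['eef_pos'])*1e3; w=R.from_matrix(R0.T@Rt).as_rotvec()
        print([round(x,2) for x in g],'->',d.round(2),w.round(4))
E
python3 - <<'E'
from h import *
where()
rows([(lambda q:(q[0],-44.7,q[1],t))(tilt(t)) for t in (.34,.31,.28,.25,.22,.19)])
E
```

```text
t 11.37 rail pos [  0.67 -44.72   6.14] th,roll,yaw [ 0.3411 -0.0009  0.0027] F rail [ 3.1   0.69 -2.11] M [ 0.162 -0.954  0.011] w 0.0222
[np.float64(1.01), -44.7, np.float64(5.92), 0.34] -> [-0.39  0.03  0.11] [-0.0017 -0.0011  0.0023]
[np.float64(0.79), -44.7, np.float64(5.45), 0.31] -> [-0.31  0.03  0.85] [-0.0017 -0.0311  0.0023]
[np.float64(0.58), -44.7, np.float64(4.98), 0.28] -> [-0.26  0.03  1.6 ] [-0.0016 -0.0611  0.0023]
[np.float64(0.38), -44.7, np.float64(4.5), 0.25] -> [-0.23  0.03  2.36] [-0.0016 -0.0911  0.0023]
[np.float64(0.2), -44.7, np.float64(4.01), 0.22] -> [-0.22  0.04  3.11] [-0.0016 -0.1211  0.0024]
[np.float64(0.03), -44.7, np.float64(3.52), 0.19] -> [-0.23  0.04  3.87] [-0.0015 -0.1511  0.0024]
```

carry_out(
  commands=[
    {"tx": -0.4,"ty": 0,"tz": 0.1,"wx": 0,"wy": 0,"wz": 0},
    {"tx": -0.3,"ty": 0,"tz": 0.85,"wx": 0,"wy": -0.031,"wz": 0},
    {"tx": -0.25,"ty": 0,"tz": 1.6,"wx": 0,"wy": -0.061,"wz": 0},
    {"tx": -0.2,"ty": 0,"tz": 2.35,"wx": 0,"wy": -0.091,"wz": 0},
    {"tx": -0.2,"ty": 0,"tz": 3.1,"wx": 0,"wy": -0.121,"wz": 0},
    {"tx": -0.2,"ty": 0,"tz": 3.1,"wx": 0,"wy": -0.121,"wz": 0},
  ],
)

```text
time_s: 11.87
eef_pos: [0.5558, -0.1332, 0.0872]
eef_rot: [-0.069, 0.996, 0.004, 0.065]
force: [5.4, 1.4, -2.3]
width: 0.0217
```

Run:
```python
from h import *
where(); th=.2194;print(tilt(.22))
rows([(lambda q:(q[0],-44.7,q[1],t))(tilt(t)) for t in (.22,.19,.16,.13,.10,.07,.04,.02,0)])
```

```text
t 11.87 rail pos [ -0.38 -44.59   4.32] th,roll,yaw [ 0.2189 -0.001   0.0022] F rail [ 4.41  0.62 -4.05] M [ 0.231 -1.052  0.086] w 0.0217
(np.float64(0.196200536530457), np.float64(4.012595481617471))
[np.float64(0.2), -44.7, np.float64(4.01), 0.22] -> [-0.63 -0.1   0.16] [-0.0014  0.0011  0.002 ]
[np.float64(0.03), -44.7, np.float64(3.52), 0.19] -> [-0.55 -0.1   0.92] [-0.0014 -0.0289  0.002 ]
[np.float64(-0.13), -44.7, np.float64(3.02), 0.16] -> [-0.49 -0.1   1.67] [-0.0014 -0.0589  0.002 ]
[np.float64(-0.27), -44.7, np.float64(2.51), 0.13] -> [-0.46 -0.1   2.44] [-0.0014 -0.0889  0.002 ]
[np.float64(-0.39), -44.7, np.float64(2.0), 0.1] -> [-0.45 -0.09  3.2 ] [-0.0013 -0.1189  0.002 ]
[np.float64(-0.5), -44.7, np.float64(1.48), 0.07] -> [-0.46 -0.09  3.96] [-0.0013 -0.1489  0.0021]
[np.float64(-0.6), -44.7, np.float64(0.95), 0.04] -> [-0.5  -0.09  4.73] [-0.0013 -0.1789  0.0021]
[np.float64(-0.65), -44.7, np.float64(0.6), 0.02] -> [-0.53 -0.09  5.24] [-0.0012 -0.1989  0.0021]
[np.float64(-0.7), -44.7, np.float64(0.25), 0] -> [-0.58 -0.09  5.75] [-0.0012 -0.2189  0.0021]
```

carry_out(
  commands=[
    {"tx": -0.7,"ty": 0,"tz": 0.3,"wx": 0,"wy": 0,"wz": 0},
    {"tx": -0.7,"ty": 0,"tz": 0.9,"wx": 0,"wy": -0.029,"wz": 0},
    {"tx": -0.6,"ty": 0,"tz": 1.7,"wx": 0,"wy": -0.059,"wz": 0},
    {"tx": -0.6,"ty": 0,"tz": 2.4,"wx": 0,"wy": -0.089,"wz": 0},
    {"tx": -0.6,"ty": 0,"tz": 2.4,"wx": 0,"wy": -0.089,"wz": 0},
  ],
)

```text
time_s: 12.28
eef_pos: [0.556, -0.1333, 0.0848]
eef_rot: [-0.068, 0.992, 0.006, 0.108]
force: [2.2, -0.0, -1.2]
width: 0.0219
```

Run:
```python
from h import *
where(); print(tilt(.13))
rows([(lambda q:(q[0],-44.7,q[1],t))(tilt(t)) for t in (.13,.10,.07,.04,.02,0,-.02)])
```

```text
t 12.28 rail pos [ -0.77 -44.69   2.67] th,roll,yaw [ 0.1321 -0.0013  0.002 ] F rail [ 1.64 -0.33 -1.84] M [ 0.012 -0.255  0.021] w 0.0219
(np.float64(-0.2676381383356525), np.float64(2.5092266812460693))
[np.float64(-0.27), -44.7, np.float64(2.51), 0.13] -> [-0.52  0.    0.11] [-0.0015 -0.0021  0.0018]
[np.float64(-0.39), -44.7, np.float64(2.0), 0.1] -> [-0.44  0.01  0.87] [-0.0015 -0.0321  0.0019]
[np.float64(-0.5), -44.7, np.float64(1.48), 0.07] -> [-0.39  0.01  1.63] [-0.0015 -0.0621  0.0019]
[np.float64(-0.6), -44.7, np.float64(0.95), 0.04] -> [-0.35  0.01  2.4 ] [-0.0015 -0.0921  0.0019]
[np.float64(-0.65), -44.7, np.float64(0.6), 0.02] -> [-0.35  0.01  2.91] [-0.0014 -0.1121  0.0019]
[np.float64(-0.7), -44.7, np.float64(0.25), 0] -> [-0.35  0.01  3.42] [-0.0014 -0.1321  0.0019]
[np.float64(-0.66), -44.7, np.float64(-0.1), -0.02] -> [-0.44  0.01  3.92] [-0.0014 -0.1521  0.0019]
```

carry_out(
  commands=[
    {"tx": -0.4,"ty": 0,"tz": 0.9,"wx": 0,"wy": -0.032,"wz": 0},
    {"tx": -0.4,"ty": 0,"tz": 1.6,"wx": 0,"wy": -0.062,"wz": 0},
    {"tx": -0.4,"ty": 0,"tz": 2.4,"wx": 0,"wy": -0.092,"wz": 0},
    {"tx": -0.4,"ty": 0,"tz": 2.4,"wx": 0,"wy": -0.092,"wz": 0},
  ],
)

```text
time_s: 12.62
eef_pos: [0.5565, -0.1332, 0.0824]
eef_rot: [-0.068, 0.986, 0.01, 0.153]
force: [-0.5, -1.8, 0.0]
width: 0.0221
```

Run:
```python
from h import *
where()
rows([(lambda q:(q[0],-44.7,q[1],t))(tilt(t)) for t in (.04,.02,0,-.02)])
```

```text
t 12.62 rail pos [ -0.99 -44.75   0.89] th,roll,yaw [ 0.0414 -0.0014  0.0015] F rail [-0.71 -1.72  0.3 ] M [-0.092  0.048 -0.005] w 0.0221
[np.float64(-0.6), -44.7, np.float64(0.95), 0.04] -> [-0.39  0.06 -0.07] [-0.0015 -0.0014  0.0015]
[np.float64(-0.65), -44.7, np.float64(0.6), 0.02] -> [-0.34  0.06  0.44] [-0.0014 -0.0214  0.0015]
[np.float64(-0.7), -44.7, np.float64(0.25), 0] -> [-0.29  0.07  0.95] [-0.0014 -0.0414  0.0015]
[np.float64(-0.66), -44.7, np.float64(-0.1), -0.02] -> [-0.34  0.07  1.46] [-0.0014 -0.0614  0.0015]
```

Force is low for a clip being ridden over. I'll check whether the relay has turned in the grip.

```bash
cat >> h.py <<'E'
def relpose(f):
    T=np.array(f['T_tool_cam'])
    uv,P,ok=cloud(f,298,336,140,300); c=(P-f['wc'][:3,3])@f['wc'][:3,:3]; t=c@T[:3,:3].T+T[:3,3]
    def ft(nm,m,i,j):
        A=t[m]
        for _ in range(4):
            k=np.polyfit(A[:,i],A[:,j],1); r=A[:,j]-np.polyval(k,A[:,i]); A=A[abs(r)<.0012]
        print(nm,len(A),'slope',k[0].round(4),'mean',A.mean(0).round(4))
    ft('housing',ok&(abs(t[:,2]+.049)<.004)&(t[:,0]>.025)&(t[:,0]<.036),0,2)
    ft('front',ok&(abs(t[:,2]+.0693)<.004)&(t[:,0]>.0)&(t[:,0]<.021),0,2)
    ft('end',ok&(t[:,2]<-.012)&(t[:,2]>-.046)&(t[:,0]>.030)&(t[:,0]<.044),2,0)
    ft('step',ok&(t[:,2]<-.053)&(t[:,2]>-.067)&(t[:,0]>.016)&(t[:,0]<.028),2,0)
E
python3 - <<'E'
from h import *
f=grab('wrist','w8.png'); relpose(f); where()
E
```

```text
housing 790 slope 0.02 mean [ 0.0306  0.0024 -0.0491]
front 1552 slope 0.0234 mean [ 0.011   0.0023 -0.0695]
end 501 slope -0.0057 mean [ 0.0369  0.0023 -0.0302]
step 445 slope -0.0035 mean [ 0.022   0.0024 -0.0603]
t 12.67 rail pos [ -0.99 -44.74   0.86] th,roll,yaw [ 0.0426 -0.0012  0.0016] F rail [-1.52 -1.02  4.09] M [-0.104  0.34  -0.035] w 0.0216
```

View pics/w8.png

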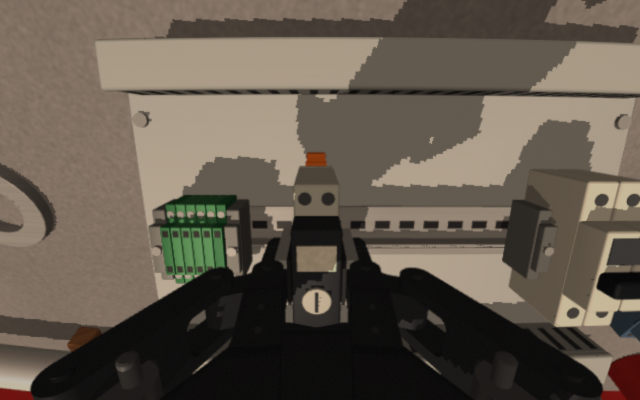

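The relay has turned only about 0.01 rad in the grip, and the foot force is now +5 N, so the clip is riding. I'll press the foot down.

carry_out(
  commands=[
    {"tx": -0.4,"ty": 0,"tz": 0.5,"wx": 0,"wy": -0.021,"wz": 0},
    {"tx": -0.4,"ty": 0,"tz": 1.0,"wx": 0,"wy": -0.041,"wz": 0},
    {"tx": -0.4,"ty": 0,"tz": 1.3,"wx": 0,"wy": -0.052,"wz": 0},
    {"tx": -0.4,"ty": 0,"tz": 1.3,"wx": 0,"wy": -0.052,"wz": 0},
  ],
)

```text
time_s: 13.0
eef_pos: [0.5573, -0.1332, 0.0817]
eef_rot: [-0.068, 0.982, 0.011, 0.178]
force: [-7.4, -0.2, 9.3]
width: 0.0217
```

Run:
```python
from h import *
where()
```

```text
t 13.0 rail pos [ -0.5  -44.81   0.39] th,roll,yaw [-0.0091 -0.0015  0.0016] F rail [-3.72  0.82 11.23] M [-0.044  1.043 -0.002] w 0.0217
```

Run:
```python
from h import *
f=grab('wrist','w9.png'); relpose(f); where()
```

```text
housing 787 slope 0.0029 mean [ 0.0307  0.0024 -0.0493]
front 1577 slope 0.0188 mean [ 0.011   0.0024 -0.0695]
end 511 slope 0.0 mean [ 0.037   0.0023 -0.0305]
step 441 slope 0.0014 mean [ 0.022   0.0023 -0.0603]
t 13.05 rail pos [ -0.48 -44.8    0.39] th,roll,yaw [-0.0086 -0.0014  0.0017] F rail [-3.27  0.97 11.22] M [-0.03   1.184  0.065] w 0.0217
```

Run:
```python
from h import *
for n in ('w5','w6','w7','w8','w9'):
    i=cv2.imread(f'pics/{n}.png'); h=cv2.cvtColor(i,cv2.COLOR_BGR2HSV); m=cv2.inRange(h,(3,140,60),(20,255,255)); m[:, :295]=0;m[:,340:]=0;m[:130]=0;m[190:]=0
    v,u=np.nonzero(m); print(n,v.min(),v.max(),v.mean().round(2),u.min(),u.max(),len(v))
```

```text
w5 152 165 158.67 305 326 284
w6 152 165 158.73 306 325 261
w7 152 165 158.71 306 326 273
w8 152 165 158.75 306 326 269
w9 152 165 158.68 306 326 272
```

The clip tab sits at its rest position (rows 152–165, as before), and the relay lies flush (θ≈0) under 11 N, so it has snapped. I'll relax the press, then do a gentle lift test.

carry_out(
  commands=[
    {"tx": 0.2,"ty": 0,"tz": -0.5,"wx": 0,"wy": 0.006,"wz": 0},
    {"tx": 0.2,"ty": 0,"tz": -0.9,"wx": 0,"wy": 0.01,"wz": 0},
    {"tx": 0.2,"ty": 0,"tz": -0.9,"wx": 0,"wy": 0.01,"wz": 0},
  ],
)

```text
time_s: 13.3
eef_pos: [0.5574, -0.1329, 0.0818]
eef_rot: [-0.068, 0.983, 0.011, 0.173]
force: [-3.5, -1.0, 4.2]
width: 0.022
```

Run:
```python
from h import *
where()
```

```text
t 13.3 rail pos [ -0.33 -44.53   0.32] th,roll,yaw [ 0.0009 -0.0005  0.0023] F rail [-1.99 -0.55  5.22] M [-0.165  0.769  0.019] w 0.022
```

carry_out(
  commands=[
    {"tx": 0,"ty": 0,"tz": -0.7,"wx": 0,"wy": 0.02,"wz": 0},
    {"tx": 0,"ty": 0,"tz": -1.4,"wx": 0,"wy": 0.04,"wz": 0},
    {"tx": 0,"ty": 0,"tz": -2.0,"wx": 0,"wy": 0.06,"wz": 0},
    {"tx": 0,"ty": 0,"tz": -2.0,"wx": 0,"wy": 0.06,"wz": 0},
  ],
)

```text
time_s: 13.63
eef_pos: [0.5565, -0.1328, 0.0828]
eef_rot: [-0.068, 0.987, 0.01, 0.143]
force: [-1.8, -1.8, -2.7]
width: 0.0221
```

Run:
```python
from h import *
where()
```

```text
t 13.63 rail pos [ -0.89 -44.32   1.06] th,roll,yaw [0.0622 0.0001 0.0024] F rail [-2.85 -1.57 -1.86] M [-0.328  0.381 -0.118] w 0.0221
```

Run:
```python
from h import *
f=grab('wrist','w10.png'); relpose(f); where()
i=f['color']; h=cv2.cvtColor(i,cv2.COLOR_BGR2HSV); m=cv2.inRange(h,(3,140,60),(20,255,255)); m[:, :295]=0;m[:,340:]=0;m[:130]=0;m[190:]=0
v,u=np.nonzero(m); print(v.min(),v.max(),v.mean().round(2),len(v))
```

```text
housing 784 slope 0.0127 mean [ 0.0305  0.0024 -0.0491]
front 1563 slope 0.0243 mean [ 0.0109  0.0024 -0.0694]
end 499 slope -0.0068 mean [ 0.0369  0.0023 -0.0303]
step 434 slope -0.0007 mean [ 0.0221  0.0024 -0.0604]
t 13.68 rail pos [ -0.9  -44.34   1.08] th,roll,yaw [ 0.0611 -0.      0.0024] F rail [-3.15 -1.87 -3.91] M [-0.308  0.309 -0.035] w 0.022
152 166 159.14 280
```

carry_out(
  commands=[
    {"tx": 0,"ty": 0,"tz": -0.5,"wx": 0,"wy": 0.02,"wz": 0},
    {"tx": 0,"ty": 0,"tz": -0.7,"wx": 0,"wy": 0.025,"wz": 0},
    {"tx": 0,"ty": 0,"tz": -0.7,"wx": 0,"wy": 0.025,"wz": 0},
  ],
)

```text
time_s: 13.93
eef_pos: [0.5556, -0.133, 0.0829]
eef_rot: [-0.068, 0.989, 0.009, 0.131]
force: [0.6, -3.0, -13.1]
width: 0.0218
```

Run:
```python
from h import *
f=grab('wrist','w11.png'); relpose(f); where()
```

```text
housing 785 slope 0.0252 mean [ 0.0305  0.0023 -0.0485]
front 1594 slope 0.0409 mean [ 0.0109  0.0024 -0.0691]
end 470 slope -0.0228 mean [ 0.0365  0.0024 -0.0304]
step 420 slope -0.0162 mean [ 0.0221  0.0025 -0.0603]
t 13.98 rail pos [ -1.76 -44.32   1.28] th,roll,yaw [ 0.0863 -0.0001  0.0018] F rail [ -5.31  -3.41 -16.01] M [-0.823  0.2   -0.233] w 0.0222
```

A 15 N pull-up resistance with the relay staying down shows it is latched at both edges. I'll lay it flush again.

Run:
```python
from h import *
s=(-.33,-44.5,.30,.0); rows([s,(-.33,-44.5,.25,-.005)])
```

```text
[-0.33, -44.5, 0.3, 0.0] -> [-1.47 -0.17  1.53] [-0.0001 -0.0863  0.0018]
[-0.33, -44.5, 0.25, -0.01] -> [-1.47 -0.17  1.62] [-0.0001 -0.0913  0.0018]
```

carry_out(
  commands=[
    {"tx": -0.05,"ty": 0,"tz": 0.7,"wx": 0,"wy": -0.025,"wz": 0},
    {"tx": -0.15,"ty": 0,"tz": 1.6,"wx": 0,"wy": -0.055,"wz": 0},
    {"tx": -0.25,"ty": 0,"tz": 2.5,"wx": 0,"wy": -0.085,"wz": 0},
    {"tx": -0.25,"ty": 0,"tz": 2.5,"wx": 0,"wy": -0.085,"wz": 0},
  ],
)

```text
time_s: 14.32
eef_pos: [0.5571, -0.1324, 0.0825]
eef_rot: [-0.068, 0.982, 0.012, 0.175]
force: [-0.7, -0.3, -1.1]
width: 0.0219
```

Run:
```python
from h import *
f=grab('wrist','w12.png'); relpose(f); where()
uv,P,ok=cloud(f,140,260,170,300); Q=(P-O)@RAIL
m=ok&(Q[:,2]>.004)&(Q[:,2]<.04)&(abs(Q[:,0])<.02)&(Q[:,1]<-.07); print('term y',np.percentile(Q[m][:,1],[50,95,99,99.8]).round(4))
```

```text
housing 787 slope 0.0251 mean [ 0.0306  0.0023 -0.0487]
front 1577 slope 0.0348 mean [ 0.011   0.0023 -0.0692]
end 487 slope -0.0155 mean [ 0.0365  0.0023 -0.0305]
step 426 slope -0.0164 mean [ 0.022   0.0023 -0.0602]
t 14.37 rail pos [  0.41 -44.46   1.46] th,roll,yaw [-0.0031 -0.0009  0.0024] F rail [-1.61 -1.41 -2.34] M [-0.025  0.635 -0.027] w 0.022
term y [-0.1117 -0.0891 -0.0889 -0.0888]
```

View pics/w12.png

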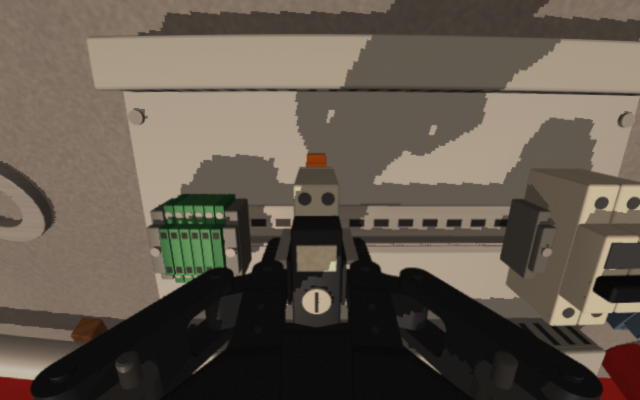

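carry_out(
  commands=[
    {"tx": 0,"ty": 0,"tz": 0.6,"wx": 0,"wy": 0.01,"wz": 0},
    {"tx": 0,"ty": 0,"tz": 1.0,"wx": 0,"wy": 0.015,"wz": 0},
    {"tx": 0,"ty": 0,"tz": 1.0,"wx": 0,"wy": 0.015,"wz": 0},
  ],
)

```text
time_s: 14.62
eef_pos: [0.5587, -0.1333, 0.0823]
eef_rot: [-0.068, 0.984, 0.01, 0.167]
force: [-5.4, 0.1, 4.2]
width: 0.0219
```

Run:
```python
from h import *
where()
```

```text
t 14.62 rail pos [  1.03 -45.06   0.31] th,roll,yaw [ 0.0136 -0.0017  0.0029] F rail [-3.63  0.84  5.76] M [-0.024  1.229  0.044] w 0.0219
```

carry_out(
  commands=[
    {"tx": 0.6,"ty": 0,"tz": -0.5,"wx": 0,"wy": 0,"wz": 0},
    {"tx": 0.8,"ty": -2,"tz": -0.5,"wx": 0,"wy": 0,"wz": 0},
    {"tx": 0.8,"ty": -4,"tz": -0.5,"wx": 0,"wy": 0,"wz": 0},
    {"tx": 0.8,"ty": -6,"tz": -0.5,"wx": 0,"wy": 0,"wz": 0},
  ],
)

```text
time_s: 14.95
eef_pos: [0.5589, -0.1393, 0.0822]
eef_rot: [-0.068, 0.983, 0.011, 0.167]
force: [-1.3, 0.1, -0.5]
width: 0.0218
```

Run:
```python
from h import *
where()
```

```text
t 14.95 rail pos [  0.39 -51.04   0.39] th,roll,yaw [ 0.012  -0.0011  0.0031] F rail [-1.36  0.27 -0.09] M [0.12  0.413 0.026] w 0.0218
```

carry_out(
  commands=[
    {"tx": 0,"ty": -3,"tz": 0,"wx": 0,"wy": 0,"wz": 0},
    {"tx": 0,"ty": -6,"tz": 0,"wx": 0,"wy": 0,"wz": 0},
    {"tx": 0,"ty": -9,"tz": 0,"wx": 0,"wy": 0,"wz": 0},
    {"tx": 0,"ty": -12,"tz": 0,"wx": 0,"wy": 0,"wz": 0},
    {"tx": 0,"ty": -15,"tz": 0,"wx": 0,"wy": 0,"wz": 0},
    {"tx": 0,"ty": -18,"tz": 0,"wx": 0,"wy": 0,"wz": 0},
    {"tx": 0,"ty": -20,"tz": 0,"wx": 0,"wy": 0,"wz": 0},
    {"tx": 0,"ty": -20,"tz": 0,"wx": 0,"wy": 0,"wz": 0},
  ],
)

```text
time_s: 15.62
eef_pos: [0.5612, -0.1597, 0.0819]
eef_rot: [-0.068, 0.984, 0.01, 0.167]
force: [-1.6, -1.8, 1.1]
width: 0.0222
```

Run:
```python
from h import *
where()
f=grab('wrist','w13.png'); relpose(f)
cv2.imwrite('pics/w13c.png',cv2.resize(f['color'][140:300,180:400],None,fx=3.6,fy=3.6,interpolation=cv2.INTER_CUBIC))
```

```text
t 15.62 rail pos [ -0.2  -71.55   0.35] th,roll,yaw [ 0.0129 -0.0019  0.0022] F rail [-1.32 -1.55  1.65] M [-0.153  0.42  -0.031] w 0.0222
housing 773 slope 0.0345 mean [ 0.0306  0.0023 -0.0488]
front 1573 slope 0.0316 mean [ 0.0108  0.0023 -0.0693]
end 480 slope -0.0153 mean [ 0.0366  0.0023 -0.0303]
step 431 slope -0.0121 mean [ 0.022   0.0024 -0.0604]
```

View pics/w13c.png

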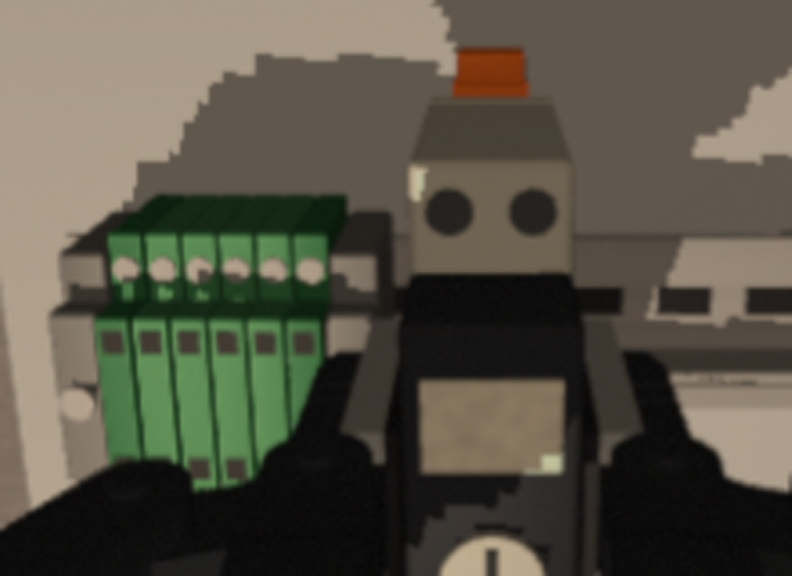

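The relay has slid to about 5 mm from the end clamp at crop (390,260), with the finger passing above it. I'll approach by feel.

carry_out(
  commands=[
    {"tx": 0,"ty": -1.2,"tz": 0,"wx": 0,"wy": 0,"wz": 0},
    {"tx": 0,"ty": -2.4,"tz": 0,"wx": 0,"wy": 0,"wz": 0},
    {"tx": 0,"ty": -3.6,"tz": 0,"wx": 0,"wy": 0,"wz": 0},
    {"tx": 0,"ty": -4.5,"tz": 0,"wx": 0,"wy": 0,"wz": 0},
    {"tx": 0,"ty": -4.5,"tz": 0,"wx": 0,"wy": 0,"wz": 0},
  ],
)

```text
time_s: 16.08
eef_pos: [0.5617, -0.1635, 0.0819]
eef_rot: [-0.068, 0.984, 0.011, 0.167]
force: [-1.1, 0.9, 1.7]
width: 0.0216
```

carry_out(
  commands=[
    {"tx": 0,"ty": -0.6,"tz": 0,"wx": 0,"wy": 0,"wz": 0},
    {"tx": 0,"ty": -1.2,"tz": 0,"wx": 0,"wy": 0,"wz": 0},
    {"tx": 0,"ty": -1.2,"tz": 0,"wx": 0,"wy": 0,"wz": 0},
  ],
)

```text
time_s: 16.33
eef_pos: [0.5618, -0.1646, 0.0819]
eef_rot: [-0.068, 0.984, 0.011, 0.167]
force: [-2.0, 0.7, 3.2]
width: 0.0219
```

Run:
```python
from h import *
where()
```

```text
t 16.33 rail pos [ -0.2  -76.54   0.34] th,roll,yaw [ 0.0129 -0.0012  0.0026] F rail [-0.64  1.    3.63] M [0.237 0.501 0.104] w 0.0219
```

carry_out(
  commands=[
    {"tx": 0,"ty": -0.6,"tz": -0.1,"wx": 0,"wy": 0,"wz": 0},
    {"tx": 0,"ty": -1.2,"tz": -0.1,"wx": 0,"wy": 0,"wz": 0},
    {"tx": 0,"ty": -1.2,"tz": -0.1,"wx": 0,"wy": 0,"wz": 0},
  ],
)

```text
time_s: 16.58
eef_pos: [0.5619, -0.1659, 0.0819]
eef_rot: [-0.068, 0.984, 0.011, 0.167]
force: [-0.8, 1.1, 1.6]
width: 0.0217
```

Run:
```python
from h import *
where()
```

```text
t 16.58 rail pos [ -0.3  -77.82   0.34] th,roll,yaw [ 0.0131 -0.0013  0.0025] F rail [-0.04  1.23  1.72] M [0.167 0.477 0.082] w 0.0217
```

carry_out(
  commands=[
    {"tx": 0,"ty": -0.6,"tz": 0,"wx": 0,"wy": 0,"wz": 0},
    {"tx": 0,"ty": -1.2,"tz": 0,"wx": 0,"wy": 0,"wz": 0},
    {"tx": 0,"ty": -1.2,"tz": 0,"wx": 0,"wy": 0,"wz": 0},
  ],
)

```text
time_s: 16.83
eef_pos: [0.562, -0.1665, 0.0819]
eef_rot: [-0.068, 0.984, 0.011, 0.167]
force: [-1.9, 2.7, 2.4]
width: 0.0218
```

Run:
```python
from h import *
where()
f=grab('wrist','w14.png')
cv2.imwrite('pics/w14c.png',cv2.resize(f['color'][140:300,180:400],None,fx=3.6,fy=3.6,interpolation=cv2.INTER_CUBIC))
```

```text
t 16.83 rail pos [ -0.32 -78.45   0.32] th,roll,yaw [ 0.013  -0.0001  0.0026] F rail [-0.65  2.92  2.8 ] M [0.622 0.499 0.246] w 0.0218
```

View pics/w14c.png

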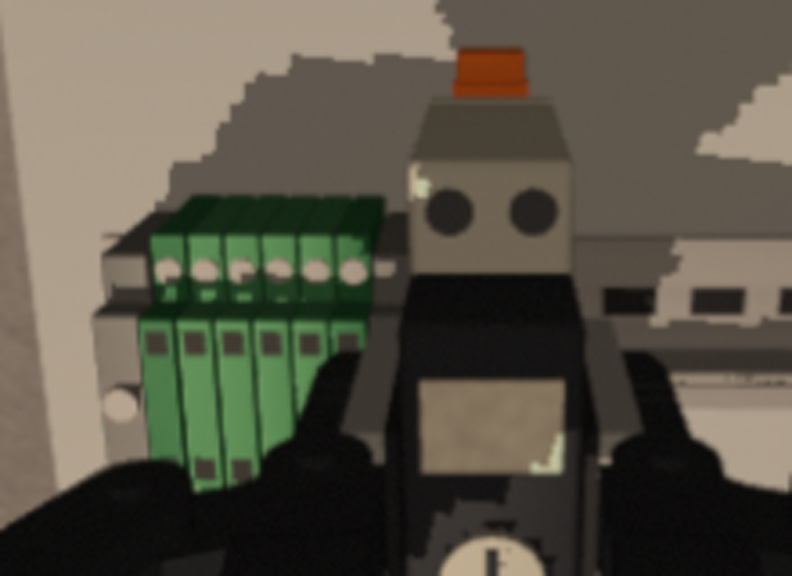

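carry_out(
  commands=[
    {"tx": 0,"ty": -0.5,"tz": 0,"wx": 0,"wy": 0,"wz": 0},
    {"tx": 0,"ty": -0.9,"tz": 0,"wx": 0,"wy": 0,"wz": 0},
    {"tx": 0,"ty": -0.9,"tz": 0,"wx": 0,"wy": 0,"wz": 0},
    {"tx": 0,"ty": -0.9,"tz": 0,"wx": 0,"wy": 0,"wz": 0},
  ],
)

```text
time_s: 17.22
eef_pos: [0.562, -0.1666, 0.0819]
eef_rot: [-0.069, 0.984, 0.012, 0.167]
force: [-1.5, 5.4, 5.2]
width: 0.022
```

Run:
```python
from h import *
where()
```

```text
t 17.22 rail pos [ -0.28 -78.49   0.38] th,roll,yaw [0.0127 0.0012 0.0029] F rail [1.07 5.52 5.13] M [1.225 0.46  0.409] w 0.022
```

carry_out(
  commands=[
    {"tx": 0,"ty": -0.5,"tz": 0,"wx": 0,"wy": 0,"wz": 0},
    {"tx": 0,"ty": -1.0,"tz": 0,"wx": 0,"wy": 0,"wz": 0},
    {"tx": 0,"ty": -1.0,"tz": 0,"wx": 0,"wy": 0,"wz": 0},
    {"tx": 0,"ty": -1.0,"tz": 0,"wx": 0,"wy": 0,"wz": 0},
    {"tx": 0,"ty": -1.0,"tz": 0,"wx": 0,"wy": 0,"wz": 0},
  ],
)

```text
time_s: 17.63
eef_pos: [0.562, -0.1665, 0.0819]
eef_rot: [-0.069, 0.983, 0.013, 0.167]
force: [-2.1, 8.3, 6.0]
width: 0.0217
```

Run:
```python
from h import *
where()
f=grab('wrist','w15.png');relpose(f)
```

```text
t 17.63 rail pos [ -0.29 -78.46   0.36] th,roll,yaw [0.0125 0.003  0.0032] F rail [1.17 8.49 5.91] M [1.745 0.453 0.56 ] w 0.0217
housing 779 slope 0.0432 mean [ 0.0306  0.0025 -0.0487]
front 1562 slope 0.0324 mean [ 0.0109  0.0023 -0.0693]
end 484 slope -0.0157 mean [ 0.0366  0.0024 -0.0305]
step 430 slope -0.0088 mean [ 0.022   0.0023 -0.0603]
```

The relay is pressed home at 8.5 N with no further travel. I'll ease to a light push and open the fingers.

carry_out(
  commands=[
    {"tx": 0,"ty": 0.7,"tz": -0.2,"wx": 0,"wy": 0,"wz": 0},
    {"tx": 0,"ty": 1.3,"tz": -0.4,"wx": 0,"wy": 0,"wz": 0},
    {"tx": 0,"ty": 1.3,"tz": -0.4,"wx": 0,"wy": 0,"wz": 0},
  ],
)

```text
time_s: 17.93
eef_pos: [0.5619, -0.1666, 0.0819]
eef_rot: [-0.069, 0.984, 0.011, 0.167]
force: [0.6, 5.7, -0.4]
width: 0.0214
```

Run:
```python
from h import *
where()
```

```text
t 17.93 rail pos [ -0.41 -78.47   0.38] th,roll,yaw [0.0131 0.0007 0.0029] F rail [ 1.16  5.61 -0.89] M [1.136 0.18  0.408] w 0.0214
```

carry_out(
  commands=[
    {"tx": 0,"ty": 0,"tz": 0,"wx": 0,"wy": 0,"wz": 0},
    {"tx": 0,"ty": 0,"tz": 0,"wx": 0,"wy": 0,"wz": 0},
    {"tx": 0,"ty": 0,"tz": 0,"wx": 0,"wy": 0,"wz": 0},
    {"tx": 0,"ty": 0,"tz": 0,"wx": 0,"wy": 0,"wz": 0},
  ],
  hand=0.45,
)

```text
time_s: 18.27
eef_pos: [0.5623, -0.1684, 0.0826]
eef_rot: [-0.068, 0.984, 0.01, 0.167]
force: [-0.6, -0.4, -0.3]
width: 0.0471
```

Run:
```python
from h import *
where()
f=grab('wrist','w16.png');relpose(f)
```

```text
t 18.27 rail pos [-5.00e-02 -8.04e+01  9.50e-01] th,roll,yaw [ 0.0128 -0.0025  0.0022] F rail [-0.71 -0.32 -0.05] M [-0.026  0.269  0.023] w 0.0471
housing 784 slope 0.0157 mean [ 0.0306  0.0024 -0.0482]
front 1575 slope 0.0226 mean [ 0.0108  0.0023 -0.0687]
end 446 slope -0.0138 mean [ 0.0373  0.003  -0.0309]
step 440 slope -0.0065 mean [ 0.0227  0.0023 -0.0603]
```

View pics/w16.png

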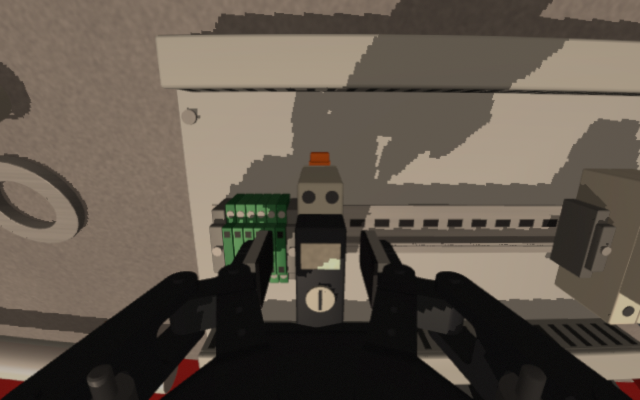

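The relay is free between the open fingers and next to the green row. I'll withdraw straight out along the tool axis.

carry_out(
  commands=[
    {"tx": 0,"ty": 0,"tz": -5,"wx": 0,"wy": 0,"wz": 0},
    {"tx": 0,"ty": 0,"tz": -20,"wx": 0,"wy": 0,"wz": 0},
    {"tx": 0,"ty": 0,"tz": -45,"wx": 0,"wy": 0,"wz": 0},
    {"tx": 0,"ty": 0,"tz": -80,"wx": 0,"wy": 0,"wz": 0},
    {"tx": 0,"ty": 0,"tz": -110,"wx": 0,"wy": 0,"wz": 0},
    {"tx": 0,"ty": 0,"tz": -120,"wx": 0,"wy": 0,"wz": 0},
    {"tx": 0,"ty": 0,"tz": -120,"wx": 0,"wy": 0,"wz": 0},
    {"tx": 0,"ty": 0,"tz": -120,"wx": 0,"wy": 0,"wz": 0},
  ],
)

```text
time_s: 18.98
eef_pos: [0.523, -0.1732, 0.1959]
eef_rot: [-0.068, 0.983, 0.01, 0.167]
force: [0.3, -0.9, -0.4]
width: 0.0472
```

Run:
```python
from h import *
where()
f=grab('wrist','w17.png')
cv2.imwrite('pics/w17c.png',cv2.resize(f['color'][130:290,190:410],None,fx=3.6,fy=3.6,interpolation=cv2.INTER_CUBIC))
uv,P,ok=cloud(f,200,400,120,280); Q=(P-O)@RAIL*1e3
np.set_printoptions(precision=2,suppress=True)
def rep(nm,m): print(nm,m.sum(),np.percentile(Q[m],[1,50,99],axis=0).tolist())
b=ok&(abs(Q[:,1]+78)<16)
m=b&(abs(Q[:,2]-50)<4)&(Q[:,0]<-31)&(Q[:,0]>-44); rep('housing top',m); A=Q[m]; print(np.linalg.lstsq(np.c_[A[:,:2],np.ones(len(A))],A[:,2],rcond=None)[0])
m=b&(abs(Q[:,2]-70)<3); rep('front',m); A=Q[m]; print(np.linalg.lstsq(np.c_[A[:,:2],np.ones(len(A))],A[:,2],rcond=None)[0])
rep('end face',b&(Q[:,2]>5)&(Q[:,2]<46)&(Q[:,0]<-42)&(Q[:,0]>-50))
rep('term',ok&(Q[:,2]>4)&(Q[:,2]<40)&(abs(Q[:,0])<30)&(Q[:,1]<-89.5))
rep('relay side',ok&(Q[:,2]>10)&(Q[:,2]<66)&(abs(Q[:,0])<40)&(Q[:,1]>-75)&(Q[:,1]<-55))
```

```text
t 18.98 rail pos [  1.5  -79.75 121.  ] th,roll,yaw [ 0.0121 -0.0023  0.0024] F rail [ 0.06 -0.93 -0.42] M [-0.029  0.314  0.039] w 0.0472
housing top 348 [[-43.32087141173566, -88.45110613674714, 48.459115118198206], [-37.51816393640628, -77.71384974482953, 50.35947968431923], [-31.523706849361165, -66.96432458603742, 52.03826954674533]]
[ 0.01  0.   51.01]
front 1721 [[-29.709051760742074, -88.67436731196878, 68.55946994904598], [-2.520562856759754, -77.6360137991697, 70.50166581504007], [29.11518191966079, -66.74732270292414, 72.58779595068003]]
[ 0.    0.   70.85]
end face 90 [[-44.96790374403938, -87.93096146433174, 11.453840891691252], [-44.80015824616112, -77.62493851081311, 29.939282773836023], [-44.451470769758195, -66.8636601653614, 42.40496999460714]]
term 2575 [[-26.219662704639763, -140.01590286019913, 5.885051542800386], [-4.968604981917946, -115.35341564529588, 32.27936579193357], [24.610524496718394, -91.20599991061061, 35.59579455261706]]
relay side 148 [[-39.8761696308763, -74.77761050520643, 48.442984749771995], [-32.58644667552126, -70.62710930506154, 50.67467464651975], [39.8385779264598, -66.87111960680794, 65.18673842512295]]
```

View pics/w17c.png

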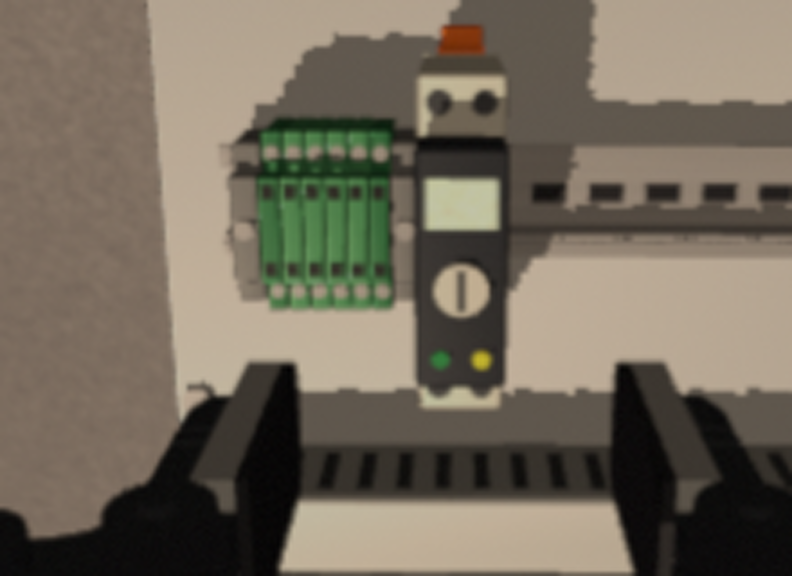

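The relay is flush (slope ≤0.01, front at 70.5 mm, end face at −44.8 mm). Its side lies at y −88.7 against the clamp face at −88.8, so there is no gap. The lamps are uphill and the fingers are clear. I'll take one last look from above, then hand in.

Run:
```python
from h import *
f=grab('top','top9.png'); s=telemetry.read_state(); print(s['time_s'],s['qvel'].round(3),s['force'])
a=cv2.imread('pics/top0.png').astype(int); d=np.abs(a-f['color'].astype(int)).max(2)
for n,(u,v) in dict(small=(241,261),timer=(253,178),driver=(430,258),crucible=(450,201),flange=(447,174),tray=(181,221),plug=(193,267),meter=(473,250)).items(): print(n,d[v-12:v+12,u-12:u+12].mean().round(1))
print(order.job_done())
```

```text
19.0833 [ 0.001  0.011 -0.008  0.003  0.002 -0.003] [ 0.96002633  0.57583002 -0.10330456]
small 1.2
timer 1.3
driver 1.5
crucible 1.2
flange 1.0
tray 1.7
plug 1.0
meter 1.4
the job is handed in; nothing more can be done
None
```

The relay is on the rail, hooked, snapped and pressed home against the green terminal row. I let go of it and handed the job in at about 19 s.

**What I did**
1. I gripped the larger grey relay and felt for the rail's upper edge. Contact came within 0.1 mm of where the camera put it.
2. I slid the lip under the edge until the hook met it, then tilted the relay down over the clip.
3. I slid it about 33 mm along the rail and pressed it against the end clamp at about 8.5 N. It did not move further.
4. I eased off, opened the fingers and backed straight out.

**Last checks**
- **Latch:** the relay lies flush, with the clip tab at its rest position. Before the slide, a pull-up test met about 15 N and the relay stayed on.
- **Gap:** the relay's side is at −88.7 mm along the rail and the clamp face at −88.8 mm, so there is no gap within camera accuracy.
- **Orientation:** the front faces out and the lamps are uphill.
- **Other things on the bench:** the top view around all eight is the same before and after.

**What did not go to plan**
- **First grasp:** it closed on air just above the relay. The fingertips really sit 37 mm behind the reported TCP. I measured that with the camera, allowed for it and gripped again; the relay was not touched.
- **Pull-up test:** it turned the relay about 0.015 rad in the grip. The relay was flush again once released.

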